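# Start a tight axle on the lean in a floating bearing and unclamp the bracket

## Task

Fit the orange-headed axle into the bore of the white bracket's floating bearing block while the bracket is still clamped; find by touch or sight where along its rails the bearing stands: hold the axle clearly leaning (some 15 degrees), start its lower edge in the bore, then straighten it and slide it home until its orange head sits flat on the bearing. Then pull the clamp's sliding jaw well open (at least three quarters of its travel) and leave it open, lift the bracket out with the axle still home, and set it down gently, upright and wholly on the green mat. Leave the screwdriver, gearmotor and wheel where they lie.

Things in the scene. Friction and masses are not known exactly. Their poses are not given: they have to be found in the camera images.
- axle: Loose axle, 80 mm long, 0.12 kg. Origin: centre of its foot; z along it to the head. Steel shaft 20 mm in diameter, z = 0 to 36 mm, foot rim chamfered (17 mm across the face); then an orange 24 x 24 mm square head, z = 36 to 80 mm, faces square to x and y; its lower face is the shoulder. At the start it stands upright in the stand, foot 10 mm above the table.
- shoulder (a point): Point on the axle's axis in the plane of its shoulder (36 mm above the foot); when the axle is home it is level with bore_mid.
- stand: Fixed grey block 80 x 80 x 36 mm with a wide 26 mm bore, 26 mm deep, in the middle, where the axle stands at the start. Origin: centre of its underside.
- bracket: Loose white printed bracket with its grey bearing, 0.16 kg. Origin: centre of underside, z up. Flange 60 (x) x 134 (y) x 8 mm; fin 16 (x) x 30 (y) mm, 70 mm high, at y = +38 mm, to grip across x; bearing block on rails on the -y half (see bore_mid). Starts in the clamp's pocket, underside 20 mm above the table, 1 mm play each way, the jaw's lip over its flange.
- bore_mid (a point): Point on the bracket at the middle of the bearing's float, level with the bore's mouth. Grey bearing block 36 (x) x 48 (y) mm, top 48 mm above the underside; bore central in it, 21.2 mm wide, 38 mm deep, mouth chamfered 1.5 mm. The block stands anywhere within 9 mm of this point along the bracket's y (its own place is not reported) and is held there by 8 N of friction.
- fin (a point): On the fin's centre line, 56 mm above the bracket's underside (14 mm below the fin's top): good height for the middle of the finger pads.
- foot_a (a point): Centre line of the bracket's underside, 5 mm in from the end by the bearing.
- foot_b (a point): Centre line of the bracket's underside, 5 mm in from the end by the fin.
- clamp: Fixed blue clamp, base 180 (x, from -50 to +130 mm) x 150 (y) x 20 mm. Origin: on the table under the middle of the pocket; its x is the direction in which the sliding jaw opens. The bracket's axes lie along the clamp's. Fixed jaw on the -x side 36 mm high; end stops at y = +-71 mm 32 mm high.
- jaw (a joint): Travel of the dark sliding jaw along the clamp's +x, 0 closed (start) to 0.04 m fully open. It resists with about 3 N of friction and stays where it is left. Jaw 90 mm wide, top 39 mm above the table.
- jaw_grip (a point): On the jaw's black upright handle post, 16 x 16 mm square to the clamp's axes, from the jaw to 85 mm above the table; this point lies on its axis, 70 mm above the table, and 75 mm from the middle of the pocket when closed.
- mat: Fixed green plate 160 (x) x 180 (y) x 4 mm; origin at the centre of its underside.
- screwdriver: Loose screwdriver, a bystander.
- gearmotor: Loose small yellow gearmotor with a steel can, 70 x 22 x 20 mm, a bystander.
- wheel: Loose black wheel lying flat, 66 mm across, 26 mm high, a bystander.
There are look-alikes about, which are no part of the job. Leave any black, blue or turquoise look-alike of the axle alone.

How it is judged:
By the outcome, as a careful person would: the job done as asked, in the order asked, and still so for the second after the job is handed in, with the robot touching nothing.
It also fails if it takes over 64 s, if anything falls off the work surface, if the arm or the gripper's body presses on something with over 40 N, if the wrist force passes 120 N, or if a joint passes its speed limit or range.

## Robot

A 6-joint arm with a two-finger parallel gripper is mounted at the origin on the work surface. World frame = base frame: x ahead of the robot, y to its left, z up, the work surface at z = 0. Lengths are in mm, angles in rad, forces in N, time in s.
With the tool pointing down it reaches from about 350 to 875 mm from the base axis. Payload 4.2 kg.
Tool frame: the origin (TCP) lies where the fingers leave the gripper's body, on its centre line; the fingertips stand 73 mm ahead of it and the grasp point (between the pads) lies 54 mm ahead of it; z points along the fingers, y is the direction in which the jaws open and shut (so a half turn about z gives the same grasp; the last joint's range is limited). The gripper opens to 85 mm and grips with 20 to 120 N. Pads are 22 mm wide; open, the fingers measure 114 mm over their backs; the gripper's body (76 mm by 85 mm) begins 54 mm behind the grasp point. The pads swing forward as they close: fully open they stand 13 mm farther back than shut.
Start: joints at [-0.856, 0.385, 0.008, 0, -1.194, -0.259], TCP at [275.125, -561.165, 303.912] pointing down, gripper open.
Joint ranges: [-3.14, 3.14], [-1.21, 2.06], [-1.07, 1.41], [-3.16, 2.05], [-2.99, -0.16], [-3.1, 3.1]. Speed limits (rad/s): [2.79, 2.79, 3.14, 3.14, 3.14, 3.14].

## Interface

Orientations are given as a unit quaternion [x, y, z, w].
In Python, from bench import arm gives the robot as it stands.
- The arm moves only by the tool apply_moves, never from a script. Its argument "increments" is a list that holds one entry, the list of rows, each a list of 7 numbers: the shift along the tool's x, y, z scaled (see below), then the turn, a rotation vector about the tool's x, y, z scaled (see below), then the gripper's target within -1 to 1 (fully open at 1, half-way at 0, shut at -1). A call has 1 to 10 rows; each row is the pose to reach, as a shift and turn from the pose commanded when the call began, along the tool's axes at that moment; what a row does not reach only later rows make up. The controller multiplies each number of a shift by 100 mm and each number of a turn by 0.5 rad. A row lasts 1/10 s, in which the tool goes at most 50 mm and 8.59 degrees, less where a joint would pass 70% of its speed; a pose out of reach is approached as far as the arm can. A call with a number of a shift or a turn outside -1 to 1 is refused whole. A call with a gripper value outside its range is refused whole. The fingers move at their own pace and stop on an object; the grip force is fixed at half the most. Time passes only in rows, so rows that repeat a pose let the fingers close. It gives the time, the measured TCP pose, the force and the opening at its end, in the units of the state.
- arm.read_state(): the state, without advancing time (a new reading comes with each control period).
- arm.get_image(name): name is "scene" or "side" or "wrist"; returns a dict with "img" (420x560x3 uint8, red, green, blue), "fx", "fy", "cx", "cy" (pixels), "pose" (4x4, takes a point from camera to world coordinates). Camera axes: x right, y up, looking along -z (the intrinsics and any distortion apply to the point x, -y, -z); pixel columns grow to the right and rows downward; lengths in mm; the calibration is good to about 2 mm. A picture is of the moment at which its call begins. There is no depth.
- arm.job_done(): hands the job in, once; it reports no verdict.
Trained networks look in a picture, given as the dict that the camera call returned (one of the last four; its "shot" number tells which), for a name from the list of things; names that differ only in an ending like _2 or _b are one class to them, and where a whole thing is asked for, a point or a joint stands for the part that bears it (a point fixed in the world has none). Each returns a list of dicts, best first, with "conf" (0 to 1); they miss things now and then, are a little off and sometimes report something else, mostly with a low value. They report only what shows in the picture. A call takes as long as a camera call. They do not tell look-alikes from the thing itself.
- arm.outline_of(label, picture): "pixels" (420x560 bool, what is visible of it) and "box" ([centre column, centre row, width, height] in pixels, round what is visible of it).
- arm.mark_of(label, picture): "at" ([column, row] in pixels: a listed point, or the origin of a listed thing).
The state is a dict: "clock": time; "joints": joint angles; "joint_vel": joint speeds; "joint_efforts": joint torques, N m; "position": TCP position; "ee_rot": TCP orientation; "contact_force": force on the tool from outside, world axes, zero at the start; "wrist_torque": the same for the moment, N m; "gripper_width": finger opening in mm.
Only numpy, scipy, OpenCV 4.12 (cv2) and the standard library are available. Lean on these libraries where they do the work, as an engineer would, in place of code of your own. Each camera call takes 0.05 s, during which the arm holds its last target.

## Working session

There is one attempt and no reset: what is moved stays moved. The work goes in short steps, Python scripts to look and compute and a tool call to move; the robot and the scene stay as the last step left them, time stands still between calls to the robot, and variables do not carry over. Pictures are saved under pics/ and viewed, and the job is handed in when it is done.

Besides the shell and the picture viewer there is one more tool, called after "Call:" in YAML: its name, and indented under it one key for each argument. apply_moves: Moves the arm, as the interface text tells. Shifts and turns lie within -1 to 1; 1 stands for 100 mm of shift or 0.5 rad of turn. Its arguments: {"type":"object","properties":{"increments":{"type":"array"}},"required":["increments"]}

```bash
ls; mkdir -p pics; cat > h.py <<'E'
import numpy as np, cv2
from bench import arm
from scipy.spatial.transform import Rotation as R
def save(p,name,crop=None,s=1):
    im=p["img"][:,:,::-1]
    if crop: x0,y0,x1,y1=crop; im=im[y0:y1,x0:x1]
    if s!=1: im=cv2.resize(im,None,fx=s,fy=s,interpolation=cv2.INTER_CUBIC)
    cv2.imwrite("pics/"+name+".png",im)
def ray(p,uv):
    P=np.array(p["pose"]); d=np.array([(uv[0]-p["cx"])/p["fx"],-(uv[1]-p["cy"])/p["fy"],-1.])
    return P[:3,3],P[:3,:3]@d
def atz(p,uv,z):
    o,d=ray(p,uv); return o+d*(z-o[2])/d[2]
def proj(p,X):
    P=np.array(p["pose"]); c=P[:3,:3].T@(np.array(X,float)-P[:3,3])
    return np.array([p["cx"]+p["fx"]*c[0]/-c[2], p["cy"]-p["fy"]*c[1]/-c[2]])
def tri(ps,uvs):
    A=np.zeros((3,3));b=np.zeros(3)
    for p,u in zip(ps,uvs):
        o,d=ray(p,u); d=d/np.linalg.norm(d); M=np.eye(3)-np.outer(d,d); A+=M;b+=M@o
    return np.linalg.solve(A,b)
E
python3 - <<'E'
from h import *
s=arm.read_state(); print(s)
for n in ["scene","side","wrist"]:
    p=arm.get_image(n); save(p,n+"0",s=1.4); print(n,p.keys(),p["fx"],p["cx"],p["cy"],np.round(p["pose"],3).tolist())
    for l in ["axle","stand","bracket","clamp","jaw_grip","mat","fin","bore_mid","shoulder","foot_a","foot_b"]:
        print(l,[(np.round(m["at"]).tolist(),round(m["conf"],2)) for m in arm.mark_of(l,p)][:5])
E
```

```text
pics
{'clock': 0.0, 'joints': array([-8.56398688e-01,  3.85541595e-01,  6.60599917e-03, -5.50901242e-04,
       -1.19400898e+00, -2.58589715e-01]), 'joint_vel': array([-0.00075911, -0.00101633,  0.00097927,  0.00131142,  0.00030813,
       -0.00058023]), 'joint_efforts': array([ 6.79536879e-05, -3.92289448e+01,  1.88398075e+01,  4.18609858e+00,
       -4.74452216e-03, -1.06429511e-05]), 'position': array([ 274.94579933, -560.78140645,  302.81499006]), 'ee_rot': array([-2.25837048e-01,  9.74164467e-01,  1.06920029e-03, -2.75870409e-04]), 'contact_force': array([-0.66862368, -0.22381993,  0.34880081]), 'wrist_torque': array([-0.00619017,  0.02478618,  0.03653355]), 'gripper_width': 85.14763828848486}
scene dict_keys(['img', 'fx', 'fy', 'cx', 'cy', 'pose', 'shot']) 539.18176791473 287.3220975799741 213.57064803409608 [[0.569, -0.617, 0.544, 1283.862], [0.823, 0.431, -0.371, -492.791], [-0.005, 0.658, 0.753, 1061.759], [0.0, 0.0, 0.0, 1.0]]
axle [([336.0, 145.0], 0.64), ([399.0, 225.0], 0.63), ([374.0, 189.0], 0.58), ([358.0, 166.0], 0.49), ([380.0, 146.0], 0.49)]
stand [([359.0, 164.0],
[... 967 characters left out ...]
64.0, 195.0], 0.65)]
fin [([284.0, 207.0], 0.79), ([319.0, 204.0], 0.5)]
bore_mid [([314.0, 193.0], 0.65), ([171.0, 241.0], 0.15)]
shoulder [([177.0, 318.0], 0.71), ([191.0, 261.0], 0.71), ([241.0, 320.0], 0.65), ([210.0, 286.0], 0.6)]
foot_a [([320.0, 206.0], 0.84), ([281.0, 220.0], 0.78)]
foot_b [([320.0, 206.0], 0.84), ([281.0, 220.0], 0.78)]
wrist dict_keys(['img', 'fx', 'fy', 'cx', 'cy', 'pose', 'shot']) 314.11346835589165 281.8418719963492 205.91308838146688 [[-0.439, -0.859, -0.262, 208.344], [0.898, -0.42, -0.127, -594.38], [-0.001, -0.291, 0.957, 373.629], [0.0, 0.0, 0.0, 1.0]]
axle []
stand []
bracket []
clamp []
jaw_grip []
mat []
fin []
bore_mid []
shoulder []
foot_a []
foot_b []
```

View pics/scene0.png

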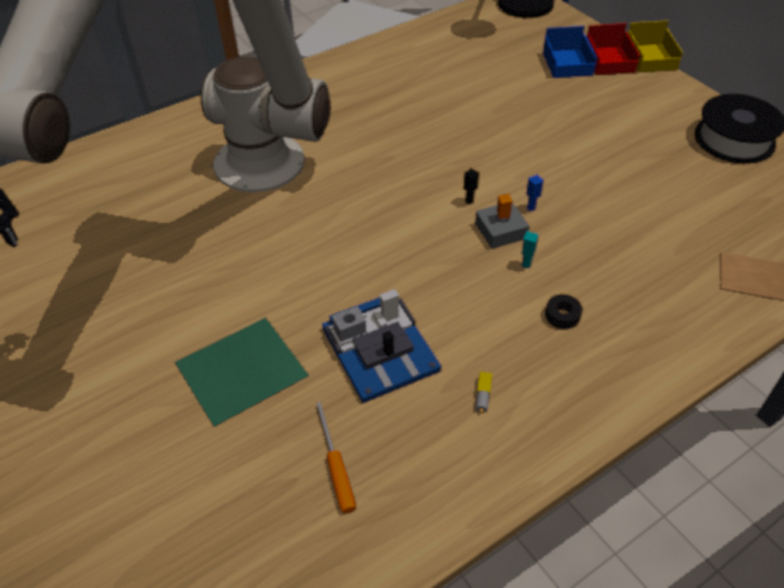

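View pics/side0.png

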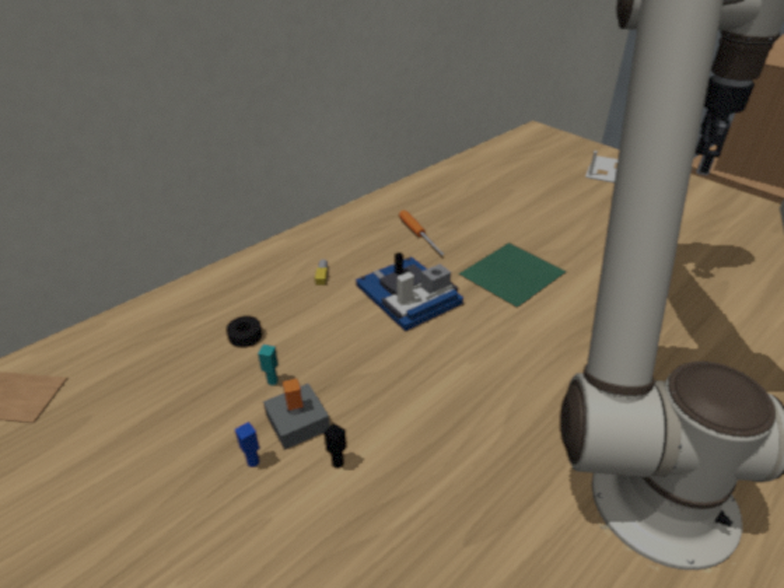

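The scene view shows the orange-headed axle in the grey stand at about (504,207) in the 1.4x picture. Black (471,185), blue (534,190) and turquoise (529,248) look-alikes stand around it. The clamp and bracket are at about (380,340), the mat at (241,370). The orange one in the stand is the one meant.

```bash
python3 - <<'E'
from h import *
sc=arm.get_image("scene"); sd=arm.get_image("side")
save(sc,"sc_ax",(310,100,410,200),6); save(sc,"sc_cl",(220,190,330,290),6); save(sd,"sd_cl",(240,150,340,240),6)
for l,z in [("stand",0),("axle",10),("shoulder",46),("clamp",0),("bracket",20),("fin",76),("bore_mid",68),("foot_a",20),("jaw_grip",70),("mat",0)]:
    for n,p in (("sc",sc),("sd",sd)):
        print(l,n,[(np.round(m["at"],1).tolist(),round(m["conf"],2),np.round(atz(p,m["at"],z)[:2]).tolist()) for m in arm.mark_of(l,p)][:5])
for n,p in (("sc",sc),("sd",sd)):
  for l in ["mat","clamp","stand"]:
    o=arm.outline_of(l,p)[0]; m=o["pixels"].astype(np.uint8)
    c=max(cv2.findContours(m,0,2)[0],key=cv2.contourArea)
    q=cv2.approxPolyDP(c,4,True)[:,0]
    print(n,l,o["conf"],[ (u.tolist(),np.round(atz(p,u,{"mat":4,"clamp":20,"stand":36}[l])[:2]).tolist()) for u in q])
E
```

```text
stand sc [([358.0, 166.7], 0.61, [486.0, 295.0])]
stand sd [([213.7, 299.5], 0.55, [480.0, 294.0])]
axle sc [([173.3, 263.3], 0.68, [498.0, -289.0]), ([373.6, 190.3], 0.66, [588.0, 263.0]), ([358.0, 164.7], 0.62, [487.0, 292.0]), ([337.1, 148.7], 0.59, [401.0, 286.0]), ([381.2, 149.8], 0.55, [478.0, 387.0])]
axle sd [([181.0, 330.8], 0.9, [453.0, 398.0]), ([195.7, 273.8], 0.72, [567.0, 283.0]), ([210.8, 301.2], 0.56, [474.0, 305.0]), ([238.2, 331.3], 0.56, [369.0, 311.0]), ([298.0, 216.8], 0.22, [549.0, -53.0])]
shoulder sc [([376.8, 180.1], 0.81, [589.0, 269.0]), ([379.6, 141.7], 0.74, [477.0, 376.0]), ([361.3, 153.3], 0.68, [485.0, 302.0]), ([337.5, 133.9], 0.55, [382.0, 299.0])]
shoulder sd [([240.3, 319.0], 0.68, [368.0, 303.0]), ([191.3, 262.6], 0.67, [573.0, 285.0]), ([210.3, 285.6], 0.53, [484.0, 295.0])]
clamp sc [([267.1, 240.8], 0.9, [562.0, -62.0])]
clamp sd [([300.8, 215.5], 0.83, [556.0, -72.0]), ([280.6, 221.0], 0.67, [578.0, -12.0])]
bracket sc [([264.4, 233.6], 0.8, [553.0, -64.0])]
bracket sd [([301.5, 213.0], 0.59, [545.0, -63.0])]
fin sc [([278.1, 214.5], 0.84, [56
[... 1522 characters left out ...]
95.0]), ([402, 195], [408.0, -364.0]), ([364, 173], [563.0, -378.0])]
sd clamp 0.82 [([254, 201], [680.0, -2.0]), ([288, 235], [505.0, 30.0]), ([330, 216], [481.0, -111.0]), ([323, 205], [528.0, -135.0]), ([287, 225], [536.0, 3.0]), ([276, 213], [595.0, -10.0]), ([285, 196], [635.0, -85.0]), ([293, 194], [626.0, -110.0]), ([297, 202], [590.0, -90.0]), ([302, 190], [622.0, -144.0]), ([284, 180], [698.0, -142.0]), ([277, 190], [674.0, -89.0])]
sd stand 0.63 [([220, 274], [505.0, 253.0]), ([214, 277], [507.0, 269.0]), ([213, 296], [463.0, 304.0]), ([205, 294], [480.0, 313.0]), ([201, 281], [518.0, 298.0]), ([188, 287], [523.0, 329.0]), ([202, 320], [427.0, 358.0]), ([234, 303], [416.0, 282.0])]
```

View pics/sc_ax.png

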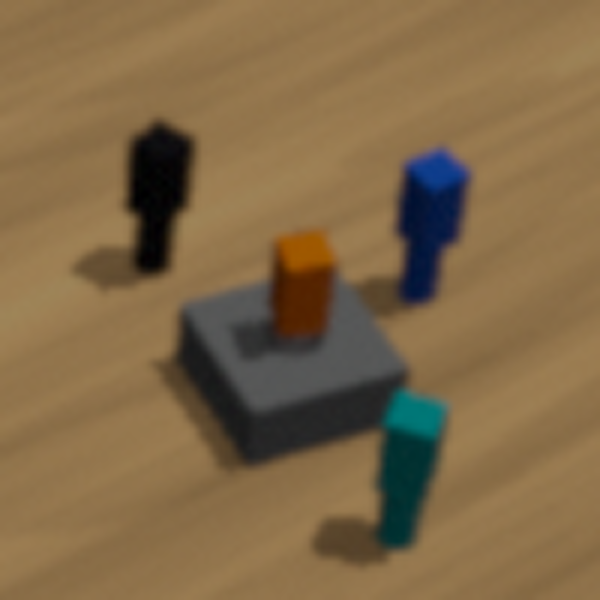

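View pics/sc_cl.png

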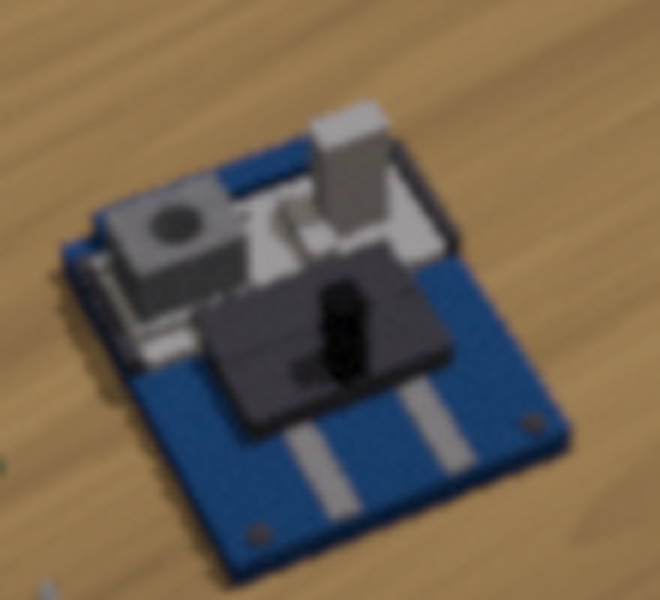

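Confirmed in the crop: the orange-headed axle is in the stand at scene pixel (361,148). On to a helper for planning moves, then a look at the clamp from above.

```bash
cat >> h.py <<'E'
def down(yang):  # tool pointing down, tool y at angle yang (deg) in world
    a=np.radians(yang); y=np.array([np.cos(a),np.sin(a),0]); z=np.array([0,0,-1.]); x=np.cross(y,z)
    return np.column_stack([x,y,z])
def plan(pos,Rt):
    s=arm.read_state(); R0=R.from_quat(s["ee_rot"]); d=R0.inv().apply(np.array(pos)-s["position"])/100
    t=(R0.inv()*R.from_matrix(Rt)).as_rotvec()/0.5
    print("t",round(s["clock"],2),"pos",np.round(s["position"],1),"shift",np.round(d,3),"turn",np.round(t,3),"F",np.round(s["contact_force"],1),"w",round(s["gripper_width"],1))
E
python3 - <<'E'
from h import *
plan((553,-80,290),down(82))
E
```

```text
t 3.2 pos [ 275.1 -561.2  303.9] shift [-4.613  3.097  0.139] turn [ 0.    -0.     1.191] F [ 1.   0.5 -0.4] w 85.2
```

View pics/wrist0.png

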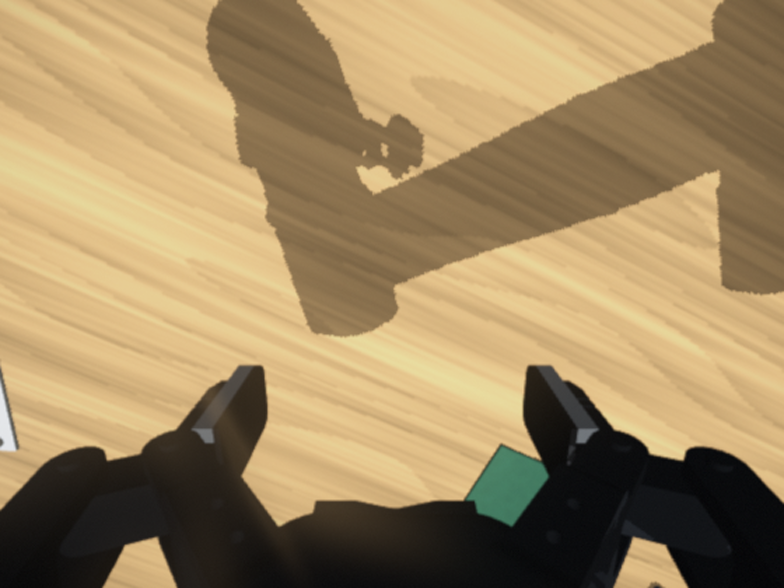

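Call:
apply_moves:
  increments:
    - [[-0.5,0.33,0,0,0,0.2,1],[-1,0.67,0,0,0,0.4,1],[-1,0.67,0,0,0,0.4,1]]

```text
clock: 3.5
position: [336.5, -454.5, 304.1]
ee_rot: [-0.128, 0.992, 0.0, 0.0]
contact_force: [0.2, -0.3, 0.1]
gripper_width: 85.3
```

```bash
python3 -c "
from h import *
plan((553,-80,290),down(82))"
```

```text
t 3.5 pos [ 336.5 -454.5  304.1] shift [-3.043  3.074  0.144] turn [0.001 0.001 0.792] F [ 0.2 -0.3  0.1] w 85.3
```

Call:
apply_moves:
  increments:
    - [[-0.35,0.35,0,0,0,0.2,1],[-0.7,0.7,0,0,0,0.4,1],[-1,1,0,0,0,0.6,1]]

```text
clock: 3.8
position: [407.6, -333.1, 304.2]
ee_rot: [0.024, 1.0, -0.0, 0.0]
contact_force: [0.8, -0.6, 0.1]
gripper_width: 85.5
```

```bash
python3 -c "
from h import *
plan((553,-80,290),down(82))"
```

```text
t 3.8 pos [ 407.6 -333.1  304.2] shift [-1.331  2.598  0.142] turn [-0.     0.001  0.183] F [ 0.8 -0.6  0.1] w 85.5
```

Call:
apply_moves:
  increments:
    - [[-0.25,0.45,0,0,0,0.1,1],[-0.5,0.9,0,0,0,0.18,1],[-0.55,1,0.07,0,0,0.18,1]]

```text
clock: 4.1
position: [468.6, -234.5, 298.1]
ee_rot: [0.065, 0.998, -0.0, 0.002]
contact_force: [0.5, 0.5, -0.2]
gripper_width: 85.3
```

```bash
python3 -c "
from h import *
plan((553,-80,290),down(82))"
```

```text
t 4.1 pos [ 468.6 -234.5  298.1] shift [-0.636  1.641  0.082] turn [-0.     0.007  0.019] F [ 0.5  0.5 -0.2] w 85.3
```

Call:
apply_moves:
  increments:
    - [[-0.2,0.45,0,0,0,0.02,1],[-0.4,0.9,0.05,0,0,0.02,1],[-0.45,1,0.08,0,0,0.02,1]]

```text
clock: 4.4
position: [526.0, -141.5, 288.5]
ee_rot: [0.07, 0.998, 0.0, 0.0]
contact_force: [-0.1, -0.9, 0.4]
gripper_width: 85.6
```

Call:
apply_moves:
  increments:
    - [[-0.2,0.45,0,0,0,0,1],[-0.2,0.64,0,0,0,0,1],[-0.2,0.64,0,0,0,0,1]]

```text
clock: 4.7
position: [553.6, -82.4, 288.4]
ee_rot: [0.071, 0.997, 0.0, -0.0]
contact_force: [-0.9, 0.5, -0.4]
gripper_width: 85.4
```

```bash
python3 - <<'E'
from h import *
plan((553,-80,290),down(82))
p=arm.get_image("wrist"); save(p,"w1",s=1.4)
import pickle; pickle.dump(p,open("w1.pkl","wb"))
for l,z in [("bore_mid",68),("fin",76),("jaw_grip",70),("clamp",0)]:
    print(l,[(np.round(m["at"],1).tolist(),round(m["conf"],2),np.round(atz(p,m["at"],z)[:2],1).tolist()) for m in arm.mark_of(l,p)][:3])
E
```

```text
t 4.7 pos [553.6 -82.4 288.4] shift [ 0.01   0.023 -0.016] turn [-0.    -0.002 -0.004] F [-0.9  0.5 -0.4] w 85.4
bore_mid [([265.0, 185.9], 0.85, [545.6, -98.1])]
fin [([343.1, 188.5], 0.82, [556.4, -26.4])]
jaw_grip [([300.9, 259.6], 0.78, [625.8, -74.1])]
clamp []
```

View pics/w1.png

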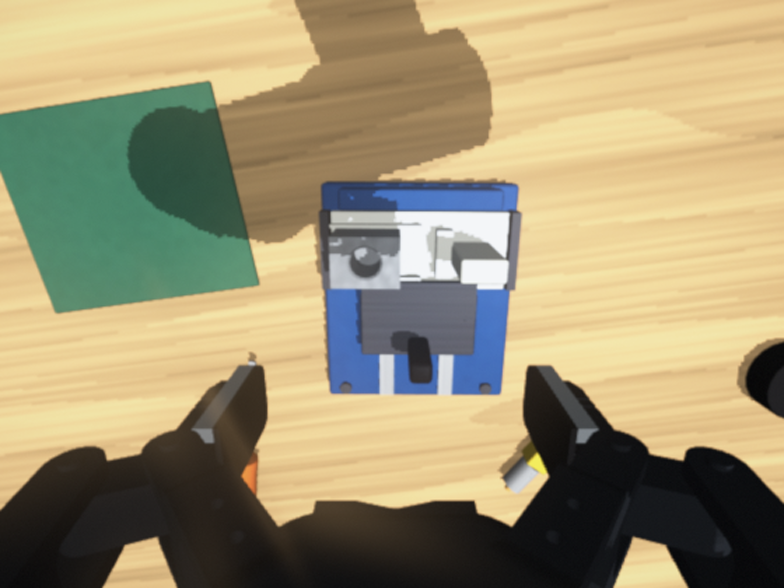

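The wrist view shows the clamp square to the image. In the 1.4x picture the bore is at (366,261), the fin top at (484,272) and the post top at (420,370). Next, an enlarged crop to measure the bore.

```bash
python3 - <<'E'
from h import *
import pickle; p=pickle.load(open("w1.pkl","rb")); save(p,"w1b",(225,125,385,290),4.8)
E
```

```text
(no output)
```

View pics/w1b.png

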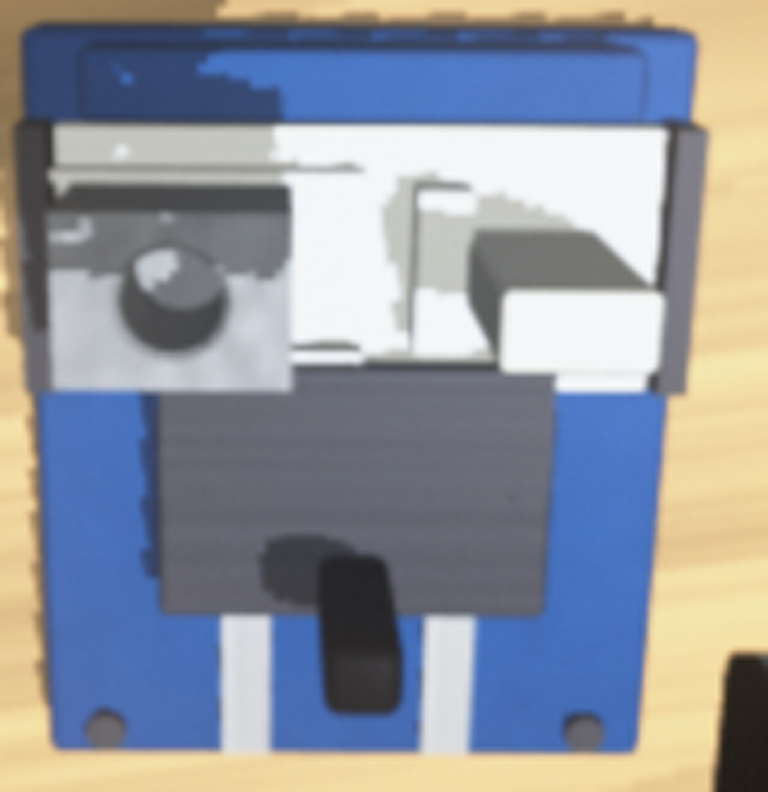

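```bash
python3 - <<'E'
from h import *
import pickle; p=pickle.load(open("w1.pkl","rb"))
def f(x,y,z): return atz(p,(225+(x+.5)/4.8-.5,125+(y+.5)/4.8-.5),z)[:2]
for n,z,c in [("fin",90,[(501,290),(664,290),(662,375),(500,374)]),("bearing",68,[(47,210),(291,210),(292,390),(52,390)]),("boremouth",68,[(119,299),(229,299),(174,246),(174,353)]),("post",85,[(326,652),(402,652),(400,712),(331,712)]),("base",20,[(54,748),(636,752),(696,33),(23,30)])]:
    q=np.array([f(x,y,z) for x,y in c]); print(n,np.round(q,1).tolist(),"mean",np.round(q.mean(0),1), "edges",np.round(np.linalg.norm(q-np.roll(q,-1,0),axis=1),1),"ang",np.round(np.degrees(np.arctan2(*(q[1]-q[0])[::-1])),1))
E
```

```text
fin [[547.8, -40.7], [552.0, -11.3], [568.1, -12.7], [563.6, -42.4]] mean [557.8 -26.8] edges [29.7 16.2 30.  16. ] ang 81.9
bearing [[525.0, -123.7], [531.7, -76.9], [567.9, -81.7], [561.0, -129.5]] mean [ 546.4 -103. ] edges [47.4 36.5 48.3 36.5] ang 81.8
boremouth [[544.4, -112.9], [547.5, -91.4], [535.5, -100.5], [556.9, -104.0]] mean [ 546.1 -102.2] edges [21.7 15.1 21.7 15.4] ang 81.9
post [[617.9, -82.0], [620.1, -67.0], [633.3, -69.0], [631.4, -82.8]] mean [625.7 -75.2] edges [15.2 13.4 14.  13.5] ang 81.9
base [[667.5, -155.9], [689.5, -10.4], [514.1, 15.5], [492.6, -130.1]] mean [590.9 -70.2] edges [147.1 177.2 147.1 176.8] ang 81.4
```

Call:
apply_moves:
  increments:
    - [[0.15,0.45,0,0,0,0,1],[0.3,0.9,0,0,0,0,1],[0.35,1,0,0,0,0,1]]

```text
clock: 5.25
position: [532.3, 21.8, 289.2]
ee_rot: [0.071, 0.997, 0.0, 0.0]
contact_force: [0.4, -0.9, -0.2]
gripper_width: 85.4
```

Call:
apply_moves:
  increments:
    - [[0.15,0.45,0,0,0,0,1],[0.3,0.9,0,0,0,0,1],[0.35,1,0,0,0,0,1]]

```text
clock: 5.55
position: [512.4, 126.2, 289.2]
ee_rot: [0.071, 0.997, 0.0, 0.0]
contact_force: [-0.5, -0.2, 0.1]
gripper_width: 85.0
```

Call:
apply_moves:
  increments:
    - [[0.15,0.45,0,0,0,0,1],[0.3,0.9,0,0,0,0,1],[0.35,1,0,0,0,0,1]]

```text
clock: 5.85
position: [492.4, 230.2, 289.0]
ee_rot: [0.071, 0.997, 0.0, 0.0]
contact_force: [-0.3, 0.5, -0.1]
gripper_width: 85.2
```

Call:
apply_moves:
  increments:
    - [[0.1,0.4,0,0,0,0,1],[0.16,0.6,0,0,0,0,1],[0.16,0.6,0,0,0,0,1]]

```text
clock: 6.15
position: [485.4, 290.6, 288.7]
ee_rot: [0.071, 0.997, -0.0, 0.0]
contact_force: [-0.6, 0.5, 0.2]
gripper_width: 85.3
```

```bash
python3 - <<'E'
from h import *
import pickle
plan((485,292,290),down(82))
p=arm.get_image("wrist"); save(p,"w2",s=1.4)
pickle.dump(p,open("w2.pkl","wb"))
for l,z in [("stand",0),("shoulder",46)]:
    print(l,[(np.round(m["at"],1).tolist(),round(m["conf"],2),np.round(atz(p,m["at"],z)[:2],1).tolist()) for m in arm.mark_of(l,p)][:3])
E
```

```text
t 6.15 pos [485.4 290.6 288.7] shift [ 0.006  0.014 -0.013] turn [-0.     0.    -0.007] F [-0.6  0.5  0.2] w 85.3
stand [([286.1, 169.5], 0.97, [477.3, 295.8])]
shoulder [([288.0, 179.3], 0.96, [479.1, 297.0]), ([275.9, 64.5], 0.87, [371.6, 300.8])]
```

View pics/w2.png

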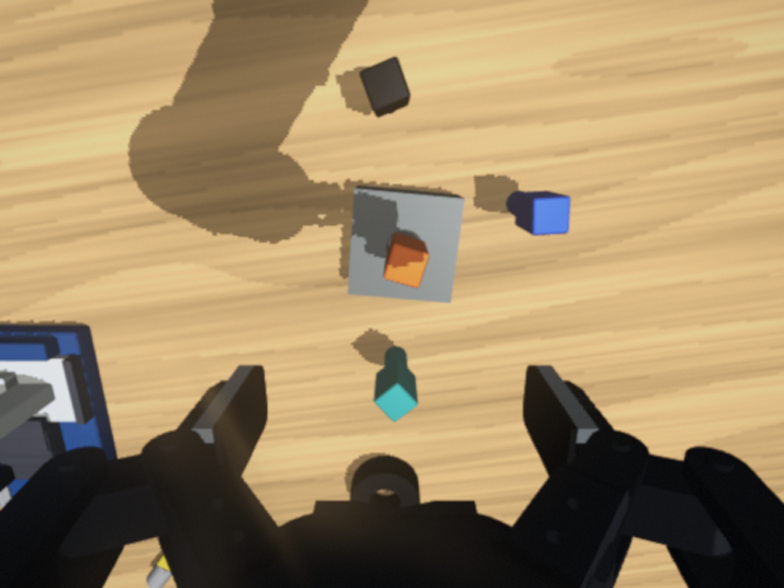

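The orange axle head is at (406,264) in the 1.4x picture, turned about 13° clockwise. Turquoise (396,400), blue (545,213) and black (385,86) stay clear of the fingers.

```bash
python3 - <<'E'
from h import *
import pickle; p=pickle.load(open("w2.pkl","rb")); save(p,"w2b",(240,125,340,220),7)
E
```

```text
(no output)
```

View pics/w2b.png

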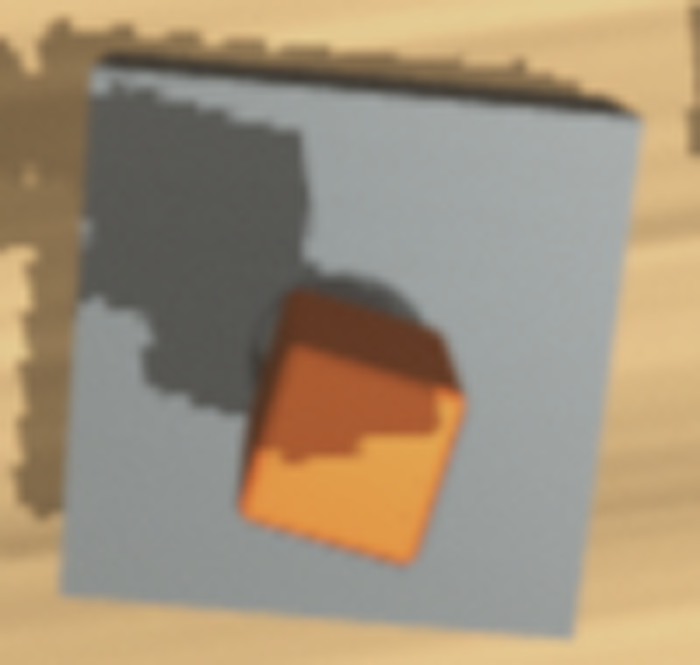

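```bash
python3 - <<'E'
from h import *
import pickle; p=pickle.load(open("w2.pkl","rb"))
def f(x,y,z): return atz(p,(240+(x+.5)/7-.5,125+(y+.5)/7-.5),z)[:2]
for n,z,c in [("head",90,[(290,342),(464,396),(412,566),(240,516)]),("stand",36,[(92,65),(640,118),(574,636),(60,595)])]:
    q=np.array([f(x,y,z) for x,y in c]); e=np.roll(q,-1,0)-q
    print(n,np.round(q.mean(0),1), np.round(np.linalg.norm(e,axis=1),1),"ang",np.round(np.degrees(np.arctan2(e[:,1],e[:,0])),1))
E
```

```text
head [479.1 297.8] [22.7 23.  22.9 23.2] ang [  64.3  -23.7 -115.1  155.9]
stand [478.3 297.6] [79.2 79.1 79.6 80. ] ang [  76.3  -13.  -103.   166.7]
```

Call:
apply_moves:
  increments:
    - [[0.04,0.03,0.4,0,0,0.3,1],[0.073,0.061,0.8,0,0,0.583,1],[0.073,0.061,1,0,0,0.583,1],[0.073,0.061,1,0,0,0.583,1]]

```text
clock: 6.7
position: [477.9, 294.1, 185.9]
ee_rot: [0.217, 0.976, -0.003, -0.002]
contact_force: [0.3, -1.0, -0.1]
gripper_width: 85.2
```

```bash
python3 - <<'E'
from h import *
plan((479,297.7,126),down(65.3))
p=arm.get_image("wrist"); save(p,"w3",s=1.4)
E
```

```text
t 6.7 pos [477.9 294.1 185.9] shift [0.003 0.042 0.598] turn [-0.014 -0.006 -0.014] F [ 0.3 -1.  -0.1] w 85.2
```

View pics/w3.png

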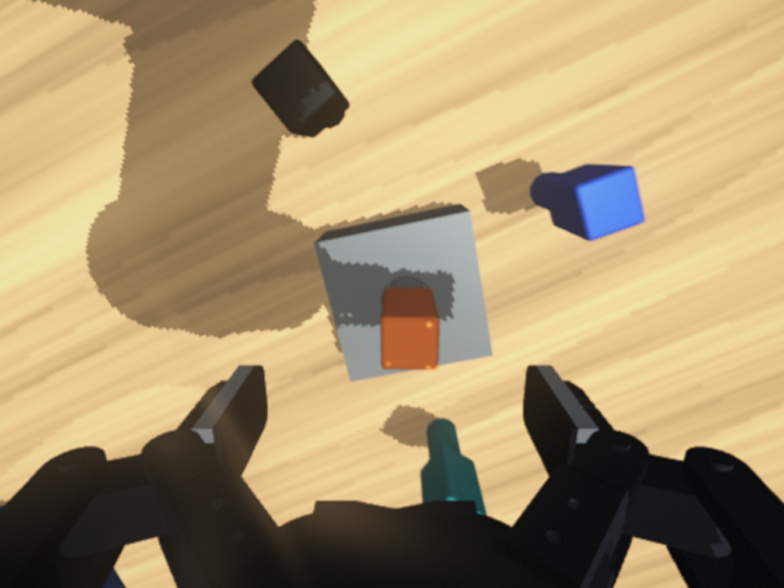

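```bash
python3 - <<'E'
from h import *
p=arm.get_image("wrist"); 
q=np.array([atz(p,((x+.5)/1.4-.5,(y+.5)/1.4-.5),90)[:2] for x,y in [(382,318),(439,318),(438,369),(381,367)]]); print(q.mean(0),np.linalg.norm(q-np.roll(q,-1,0),axis=1),np.degrees(np.arctan2(*(q[1]-q[0])[::-1])))
plan((479,297.7,126),down(65.3))
E
```

```text
[482.06805842 299.74249222] [23.22363128 23.00550088 24.10122188 22.09186671] 64.99523321385092
t 6.8 pos [479.6 296.  189.7] shift [0.013 0.012 0.637] turn [ 0.001  0.002 -0.011] F [-0.2  0.4 -0.3] w 85.4
```

Call:
apply_moves:
  increments:
    - [[0.01,0.012,0.35,0,0,-0.01,1],[0.01,0.012,0.637,0,0,-0.01,1],[0.01,0.012,0.637,0,0,-0.01,1],[0.01,0.012,0.637,0,0,-0.01,-1],[0.01,0.012,0.637,0,0,-0.01,-1],[0.01,0.012,0.637,0,0,-0.01,-1],[0.01,0.012,0.637,0,0,-0.01,-1],[0.01,0.012,0.637,0,0,-0.01,-1],[0.01,0.012,0.637,0,0,-0.01,-1]]

```text
clock: 7.7
position: [478.9, 298.8, 126.5]
ee_rot: [0.213, 0.977, 0.001, 0.001]
contact_force: [-0.7, -0.3, 5.9]
gripper_width: 23.3
```

Call:
apply_moves:
  increments:
    - [[0,0,-0.3,0,0,0,-1],[0,0,-0.7,0,0,0,-1],[0,0,-1,0,0,0,-1],[0,0,-1,0,0,0,-1]]

```text
clock: 8.1
position: [480.0, 299.7, 229.9]
ee_rot: [0.213, 0.977, 0.004, 0.003]
contact_force: [0.2, 0.2, -2.0]
gripper_width: 23.0
```

```bash
python3 - <<'E'
from h import *
plan((546.2,-102.5,240),down(81.9))
p=arm.get_image("wrist"); save(p,"w4",s=1.4)
E
```

```text
t 8.1 pos [480.  299.7 229.9] shift [-2.279 -3.379 -0.122] turn [ 0.016  0.01  -0.577] F [ 0.2  0.2 -2. ] w 23.0
```

View pics/w4.png

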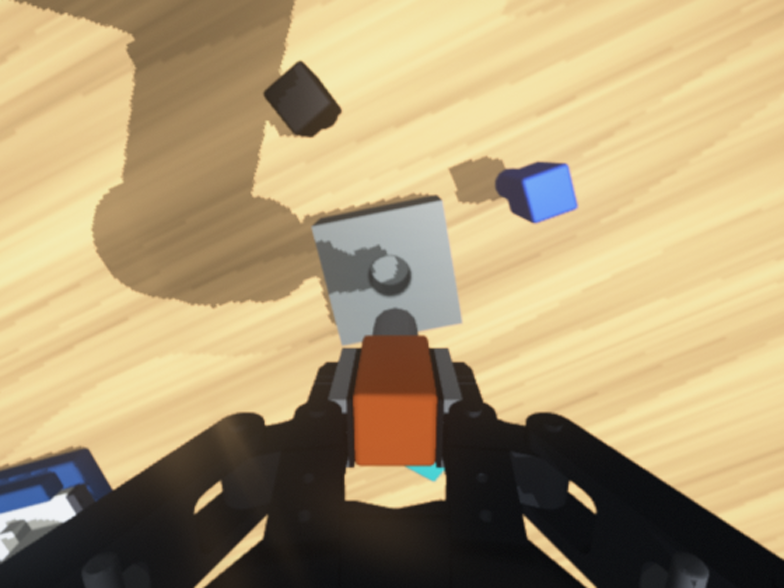

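Call:
apply_moves:
  increments:
    - [[-0.3,-0.4,-0.05,0.005,0.005,-0.28,-1],[-0.6,-0.85,-0.1,0.01,0.01,-0.57,-1],[-0.67,-1,-0.1,0.01,0.01,-0.57,-1]]

```text
clock: 8.45
position: [496.7, 176.4, 233.6]
ee_rot: [0.073, 0.997, -0.003, -0.005]
contact_force: [0.1, -0.2, -1.2]
gripper_width: 23.5
```

```bash
python3 - <<'E'
from h import *
plan((546.2,-102.5,240),down(81.9))
E
```

```text
t 8.45 pos [496.7 176.4 233.6] shift [-0.893 -2.688 -0.054] turn [-0.014 -0.018 -0.008] F [ 0.1 -0.2 -1.2] w 23.5
```

Call:
apply_moves:
  increments:
    - [[-0.15,-0.45,-0.02,0,0,0,-1],[-0.3,-0.9,-0.03,0,0,0,-1],[-0.33,-1,-0.03,0,0,0,-1]]

```text
clock: 8.75
position: [514.6, 71.9, 236.5]
ee_rot: [0.075, 0.997, -0.003, -0.005]
contact_force: [-0.3, -0.3, -2.0]
gripper_width: 23.3
```

Call:
apply_moves:
  increments:
    - [[-0.15,-0.45,0,0,0,0,-1],[-0.3,-0.9,0,0,0,0,-1],[-0.33,-1,0,0,0,0,-1]]

```text
clock: 9.05
position: [533.2, -31.2, 236.7]
ee_rot: [0.075, 0.997, -0.002, -0.005]
contact_force: [0.5, -0.4, -2.1]
gripper_width: 23.5
```

```bash
python3 - <<'E'
from h import *
plan((546.2,-102.5,240),down(81.9))
E
```

```text
t 9.05 pos [533.2 -31.2 236.7] shift [-0.235 -0.686 -0.031] turn [-0.011 -0.019 -0.017] F [ 0.5 -0.4 -2.1] w 23.5
```

Call:
apply_moves:
  increments:
    - [[-0.15,-0.4,-0.02,-0.01,-0.02,-0.015,-1],[-0.235,-0.686,-0.03,-0.01,-0.02,-0.015,-1],[-0.235,-0.686,-0.03,-0.01,-0.02,-0.015,-1],[-0.235,-0.686,-0.03,-0.01,-0.02,-0.015,-1]]

```text
clock: 9.45
position: [546.5, -99.3, 240.3]
ee_rot: [0.07, 0.998, 0.0, 0.001]
contact_force: [-0.1, -0.3, -1.8]
gripper_width: 23.4
```

```bash
python3 - <<'E'
from h import *
import pickle
plan((546.2,-102.5,240),down(81.9))
p=arm.get_image("wrist"); save(p,"w5",(200,130,370,350),3.2); pickle.dump(p,open("w5.pkl","wb"))
sd=arm.get_image("side"); save(sd,"sd5",(270,100,380,230),5)
sc=arm.get_image("scene"); save(sc,"sc5",(200,140,320,270),5)
pickle.dump((sc,sd),open("ss5.pkl","wb"))
plan((546.2,-102.5,240),down(81.9))
E
```

```text
t 9.45 pos [546.5 -99.3 240.3] shift [-0.001 -0.032  0.003] turn [0.002 0.003 0.004] F [-0.1 -0.3 -1.8] w 23.4
t 9.6 pos [546.9 -98.2 241.2] shift [ 0.001 -0.044  0.012] turn [0.002 0.006 0.009] F [-0.5 -0.2 -1.5] w 22.8
```

View pics/w5.png

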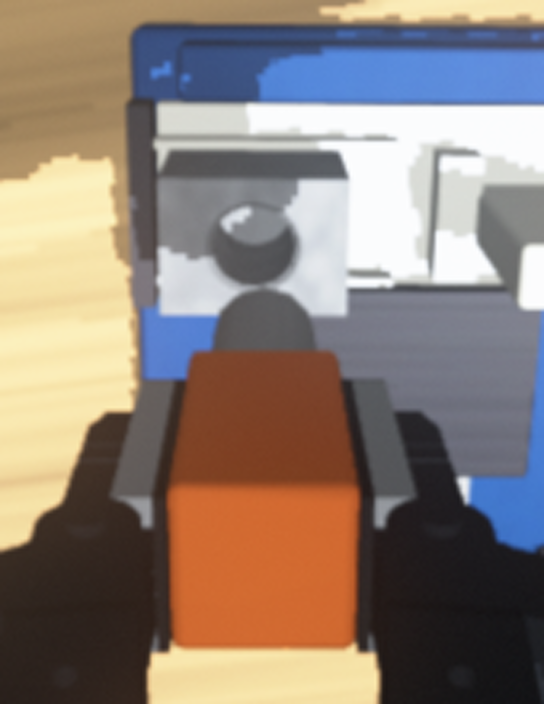

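View pics/sd5.png

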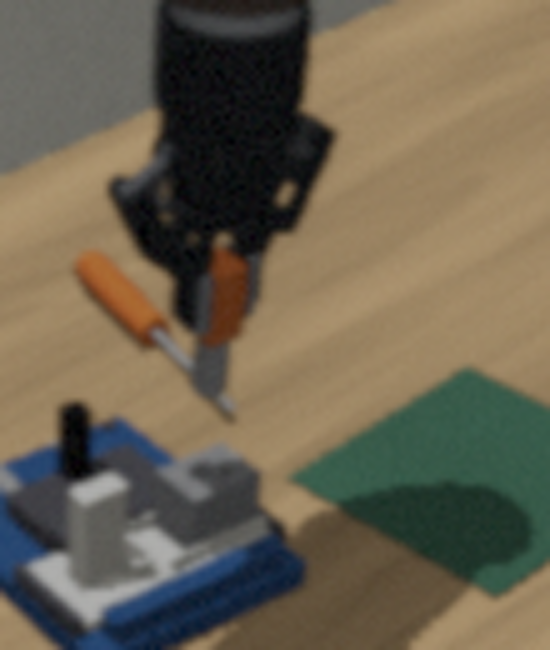

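View pics/sc5.png

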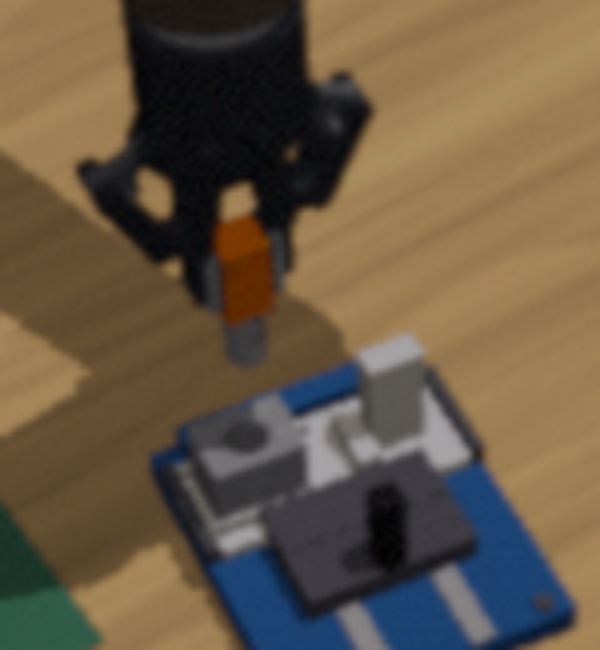

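```bash
python3 - <<'E'
from h import *
import pickle
p=pickle.load(open("w5.pkl","rb"))
uv=lambda x,y:(200+(x+.5)/3.2-.5,130+(y+.5)/3.2-.5)
img=np.array([uv(*q) for q in [(169,485),(358,485),(357,648),(173,648),(193,351),(336,351)]])
obj=np.array([[12,-12,0],[12,12,0],[-12,12,0],[-12,-12,0],[12,-12,44],[12,12,44]],float)
K=np.array([[p["fx"],0,p["cx"]],[0,p["fy"],p["cy"]],[0,0,1]])
ok,rv,tv=cv2.solvePnP(obj,img,K,None)
rp=cv2.projectPoints(obj,rv,tv,K,None)[0][:,0]; print("resid",np.round(rp-img,2).tolist())
Rc=cv2.Rodrigues(rv)[0]; P=np.array(p["pose"]); F=np.diag([1,-1,-1])
W=lambda X:P[:3,3]+P[:3,:3]@F@(Rc@np.array(X,float)+tv[:,0])
print("top",W([0,0,0]),"foot",W([0,0,80]),"zdir",P[:3,:3]@F@Rc[:,2],"ydir",P[:3,:3]@F@Rc[:,1])
print("foot proj crop",(cv2.projectPoints(np.array([[10,0,78.5],[0,-10,78.5],[0,10,78.5]],float),rv,tv,K,None)[0][:,0]-[199.5,129.5])*3.2)
b=np.array([atz(p,uv(x,y),68)[:2] for x,y in [(209,245),(299,245),(254,203),(254,287)]]); print("bore",b.mean(0),b.tolist())
c=np.array([atz(p,uv(x,y),68)[:2] for x,y in [(158,179),(348,177),(348,315),(160,313)]]); print("block",c.mean(0),np.linalg.norm(c-np.roll(c,-1,0),axis=1))
s=arm.read_state(); Rt=R.from_quat(s["ee_rot"]).as_matrix(); print(s["position"],Rt.T@(W([0,0,0])-s["position"]),Rt.T@(W([0,0,80])-s["position"]))
E
```

```text
resid [[-0.36, 0.12], [0.48, -0.06], [-0.4, -0.14], [0.21, -0.02], [-0.04, 0.14], [0.12, -0.02]]
top [ 549.72644318 -100.15877767  198.59200516] foot [ 550.96969792 -100.00887409  118.60180672] zdir [ 0.01554068  0.00187379 -0.99987748] ydir [0.13445603 0.9909117  0.00394679]
foot proj crop [[265.61155878 295.48707445]
 [216.74268596 342.1649138 ]
 [315.00943263 341.79724491]]
bore [ 546.15842003 -102.1184273 ] [[544.5009907887747, -113.32612923739251], [547.6755049782463, -90.89058959713482], [535.2768424842611, -100.54888691382209], [557.1803418514, -103.70810345698695]]
block [ 546.70010462 -102.32134575] [46.8817508  36.39932716 48.3516106  35.33855586]
[546.86087644 -98.18728435 241.19940937] [-2.97898406 -1.59627996 42.61533404] [ -3.94817484  -1.34269651 122.60906108]
```

```bash
python3 - <<'E'
from h import *
import pickle
p=pickle.load(open("w5.pkl","rb"))
uv=lambda x,y:(200+(x+.5)/3.2-.5,130+(y+.5)/3.2-.5)
P=np.array(p["pose"]); s=arm.read_state(); Rt=R.from_quat(s["ee_rot"]).as_matrix()
# camera in tool frame
print("cam in tool now", Rt.T@(P[:3,3]-s["position"]))
T=np.array([546.6,-98.9,240.7])  # tcp approx at shot
for z0 in (240.3,241.2):
  zt=z0-36.5
  c=np.array([atz(p,uv(x,y),zt) for x,y in [(169,485),(358,485),(357,648),(173,648)]]); print("top",c.mean(0),np.linalg.norm(c-np.roll(c,-1,0),axis=1))
  zs=zt-44; c=np.array([atz(p,uv(x,y),zs) for x,y in [(193,351),(336,351)]]); m=c.mean(0)+Rt[:,0]*-12; print("shoulder",m,np.linalg.norm(c[0]-c[1]))
  # shaft silhouettes at widest near foot & foot top arc
  zf=zt-78.5; c=np.array([atz(p,uv(x,y),zf) for x,y in [(264,290)]]); print("foot arc->centre",c[0]-Rt[:,0]*10)
ss=pickle.load(open("ss5.pkl","rb"))
for X in [(546.3,-102.3,68),(549,-100,124.5)]:
    print([np.round(proj(q,X),1) for q in ss])
E
```

```text
cam in tool now [ 74.42241888  -1.34775139 -68.90646386]
top [546.15632875 -99.64594327 203.8       ] [22.51716644 23.17104881 23.16438936 23.16675965]
shoulder [548.09474711 -99.79692761 159.8362977 ] 23.08507980159306
foot arc->centre [547.96849464 -99.84086008 125.33024809]
top [545.5334273  -99.55892456 204.7       ] [22.32612593 22.97446062 22.96785767 22.97020785]
shoulder [547.71413037 -99.7443393  160.7362977 ] 22.946642540288938
foot arc->centre [547.64997459 -99.79655564 126.23024809]
[array([248.6, 226.4]), array([311.6, 193.5])]
[array([248.6, 211.1]), array([311.4, 176.6])]
```

```bash
cat >> h.py <<'E'
M=np.array([546.2,-102.2,68.]); f=np.array([-1.3,-0.7,116.5])
def axplan(d,tilt,dx=0,dy=0,yaw=81.9):
    Rt=down(yaw)@R.from_rotvec([-np.radians(tilt),0,0]).as_matrix()
    a=np.radians(yaw); cy=np.array([np.cos(a),np.sin(a),0]); cx=np.array([np.sin(a),-np.cos(a),0])
    plan(M+dx*cx+dy*cy+d*Rt[:,2]-Rt@f,Rt)
    s=arm.read_state(); R0=R.from_quat(s["ee_rot"]).as_matrix(); F=s["position"]+R0@f-M
    print("foot rel M clamp x,y,z",np.round([F@cx,F@cy,F[2]],1),"tilt",np.round(np.degrees(np.arccos(-R0[2,2])),1))
E
python3 -c "
from h import *
axplan(-25,16)"
```

```text
t 9.6 pos [546.9 -98.2 241.2] shift [ 0.017 -0.424  0.369] turn [-0.557  0.005  0.01 ] F [-0.5 -0.2 -1.5] w 22.8
foot rel M clamp x,y,z [ 1.7  3.5 56.7] tilt 0.2
```

Call:
apply_moves:
  increments:
    - [[0.01,-0.15,0.05,-0.2,0,0,-1],[0.015,-0.3,0.15,-0.4,0,0.01,-1],[0.017,-0.42,0.25,-0.557,0.005,0.01,-1],[0.017,-0.424,0.37,-0.557,0.005,0.01,-1],[0.017,-0.424,0.37,-0.557,0.005,0.01,-1],[0.017,-0.424,0.37,-0.557,0.005,0.01,-1]]

```text
clock: 10.2
position: [539.7, -139.9, 204.5]
ee_rot: [0.07, 0.988, 0.138, 0.01]
contact_force: [0.0, -0.4, -0.8]
gripper_width: 23.3
```

```bash
python3 - <<'E'
from h import *
import pickle
axplan(-5,16)
sd=arm.get_image("side"); save(sd,"sd6",(270,120,360,230),5)
sc=arm.get_image("scene"); save(sc,"sc6",(200,160,310,270),5)
p=arm.get_image("wrist"); save(p,"w6",(200,130,370,350),3.2); pickle.dump(p,open("w6.pkl","wb"))
axplan(-5,16)
E
```

```text
t 10.2 pos [ 539.7 -139.9  204.5] shift [ 0.001 -0.001  0.202] turn [-0.002 -0.     0.001] F [ 0.  -0.4 -0.8] w 23.3
foot rel M clamp x,y,z [ 0.1 -6.9 24.3] tilt 15.9
t 10.35 pos [ 540.1 -139.9  205.4] shift [ 0.006 -0.005  0.211] turn [-0.001  0.004  0.003] F [-0.9 -0.1 -1.7] w 23.2
foot rel M clamp x,y,z [ 0.8 -6.8 25.2] tilt 16.0
```

View pics/sd6.png

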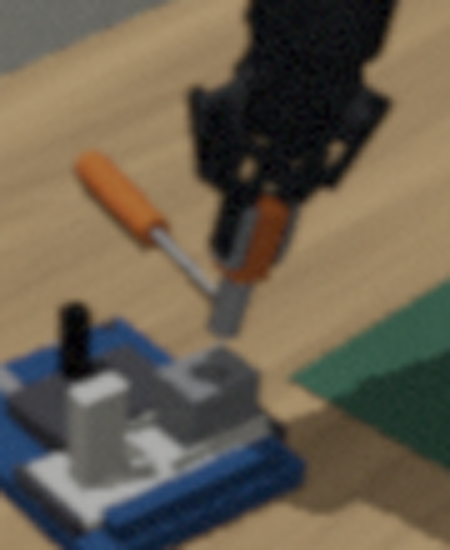

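View pics/sc6.png

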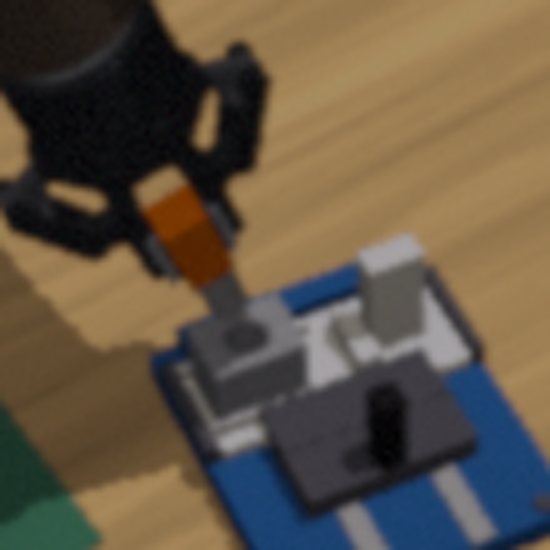

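View pics/w6.png

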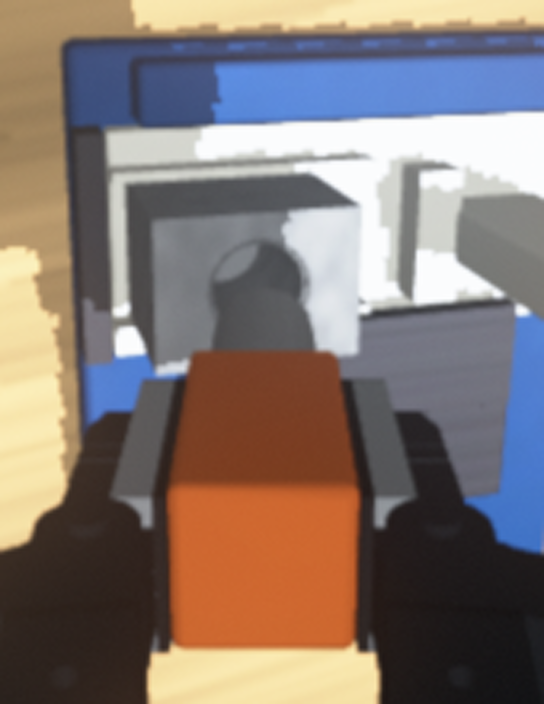

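```bash
python3 - <<'E'
from h import *
import pickle
p=pickle.load(open("w6.pkl","rb"))
uv=lambda x,y:(200+(x+.5)/3.2-.5,130+(y+.5)/3.2-.5)
for l in [[(210,280),(306,280)],[(152,219),(358,205),(358,354),(155,371)]]:
  c=np.array([atz(p,uv(x,y),68) for x,y in l]); print(c.mean(0),np.linalg.norm(c-np.roll(c,-1,0),axis=1))
s=arm.read_state(); Rt=R.from_quat(s["ee_rot"]).as_matrix(); P=np.array(p["pose"])
print("cam in tool", Rt.T@(P[:3,3]-s["position"]))
E
```

```text
[ 544.45197137 -102.59312974   68.        ] [22.34048943 22.34048943]
[ 546.51122708 -102.89561967   68.        ] [46.69812113 36.37313562 48.27545819 35.07510327]
cam in tool [ 74.3479064   -0.43700584 -69.72845229]
```

Call:
apply_moves:
  increments:
    - [[0.003,-0.003,0.1,0,0,0,-1],[0.003,-0.003,0.2,0,0,0,-1],[0.003,-0.003,0.23,0,0,0,-1],[0.003,-0.003,0.26,0,0,0,-1],[0.003,-0.003,0.26,0,0,0,-1]]

```text
clock: 10.85
position: [540.6, -134.0, 179.3]
ee_rot: [0.071, 0.988, 0.139, 0.01]
contact_force: [-0.2, 0.1, -0.7]
gripper_width: 23.4
```

```bash
python3 - <<'E'
from h import *
axplan(3,16)
sc=arm.get_image("scene"); save(sc,"sc7",(210,180,290,250),7)
sd=arm.get_image("side"); save(sd,"sd7",(280,140,350,220),7)
axplan(3,16)
E
```

```text
t 10.85 pos [ 540.6 -134.   179.3] shift [0.003 0.01  0.024] turn [ 0.     0.002 -0.002] F [-0.2  0.1 -0.7] w 23.4
foot rel M clamp x,y,z [ 0.4 -0.8 -0.9] tilt 16.0
t 10.95 pos [ 540.6 -134.1  179.7] shift [0.003 0.011 0.028] turn [ 0.     0.003 -0.002] F [ 1.   0.2 -1.8] w 23.3
foot rel M clamp x,y,z [ 0.4 -1.  -0.5] tilt 16.0
```

View pics/sc7.png

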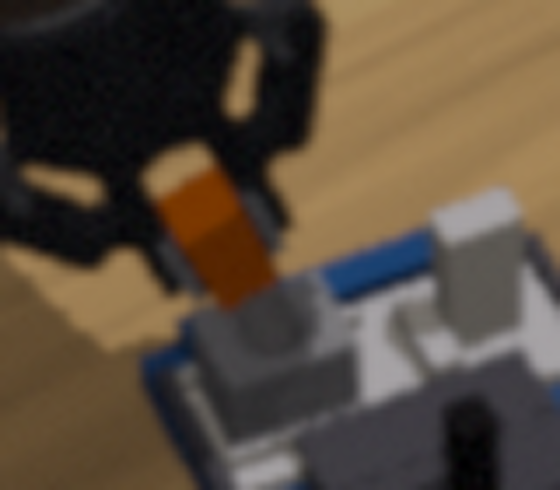

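View pics/sd7.png

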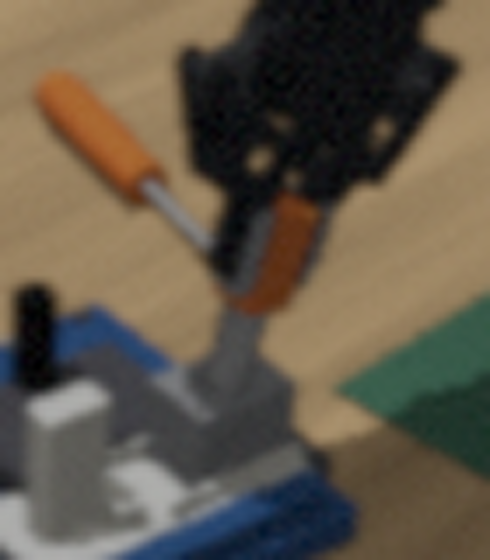

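Call:
apply_moves:
  increments:
    - [[0.003,0.01,0.015,0,0,0,-1],[0.003,0.01,0.03,0,0,0,-1],[0.003,0.01,0.035,0,0,0,-1],[0.003,0.01,0.035,0,0,0,-1]]

```text
clock: 11.35
position: [540.7, -132.4, 176.7]
ee_rot: [0.071, 0.988, 0.139, 0.011]
contact_force: [0.0, -0.1, -0.8]
gripper_width: 23.3
```

```bash
python3 - <<'E'
from h import *
axplan(3.5,16)
axplan(4,8)
axplan(4,0)
E
```

```text
t 11.35 pos [ 540.7 -132.4  176.7] shift [ 0.001  0.002 -0.   ] turn [-0.     0.004 -0.002] F [ 0.  -0.1 -0.8] w 23.3
foot rel M clamp x,y,z [ 0.3  0.8 -3.5] tilt 16.0
t 11.35 pos [ 540.7 -132.4  176.7] shift [0.001 0.159 0.016] turn [ 0.279  0.004 -0.002] F [ 0.  -0.1 -0.8] w 23.3
foot rel M clamp x,y,z [ 0.3  0.8 -3.5] tilt 16.0
t 11.35 pos [ 540.7 -132.4  176.7] shift [0.001 0.312 0.05 ] turn [ 0.558  0.004 -0.003] F [ 0.  -0.1 -0.8] w 23.3
foot rel M clamp x,y,z [ 0.3  0.8 -3.5] tilt 16.0
```

Call:
apply_moves:
  increments:
    - [[0.001,0.053,0.004,0.093,0.001,0,-1],[0.001,0.106,0.009,0.186,0.003,0,-1],[0.001,0.159,0.016,0.279,0.004,0,-1],[0.001,0.159,0.016,0.279,0.004,0,-1]]

```text
clock: 11.75
position: [542.7, -115.9, 179.7]
ee_rot: [0.07, 0.995, 0.069, 0.005]
contact_force: [1.3, -1.9, -1.4]
gripper_width: 23.3
```

```bash
python3 - <<'E'
from h import *
axplan(4,8)
axplan(4,0)
E
```

```text
t 11.75 pos [ 542.7 -115.9  179.7] shift [-0.003 -0.009  0.001] turn [-0.002 -0.001  0.003] F [ 1.3 -1.9 -1.4] w 23.3
foot rel M clamp x,y,z [-0.3  1.4 -3.8] tilt 8.0
t 11.75 pos [ 542.7 -115.9  179.7] shift [-0.003  0.147  0.013] turn [ 0.278 -0.001  0.003] F [ 1.3 -1.9 -1.4] w 23.3
foot rel M clamp x,y,z [-0.3  1.4 -3.8] tilt 8.0
```

Call:
apply_moves:
  increments:
    - [[0,0.05,0.004,0.093,0,0,-1],[0,0.1,0.009,0.186,0,0,-1],[0,0.147,0.013,0.278,-0.001,0.003,-1],[0,0.147,0.013,0.278,-0.001,0.003,-1]]

```text
clock: 12.15
position: [544.6, -101.4, 180.0]
ee_rot: [0.071, 0.997, 0.001, -0.0]
contact_force: [0.9, -0.6, -1.3]
gripper_width: 23.3
```

```bash
python3 - <<'E'
from h import *
axplan(10,0)
sc=arm.get_image("scene"); save(sc,"sc8",(210,180,290,250),7)
sd=arm.get_image("side"); save(sd,"sd8",(280,140,350,220),7)
axplan(36,0)
E
```

```text
t 12.15 pos [ 544.6 -101.4  180. ] shift [-0.004  0.002  0.055] turn [ 0.002 -0.002 -0.001] F [ 0.9 -0.6 -1.3] w 23.3
foot rel M clamp x,y,z [-0.5 -0.  -4.5] tilt 0.1
t 12.25 pos [ 544.7 -102.1  180.2] shift [-0.002  0.007  0.317] turn [ 0.005 -0.001 -0.005] F [ 0.9  1.3 -0.8] w 23.2
foot rel M clamp x,y,z [-0.3 -0.5 -4.3] tilt 0.1
```

View pics/sc8.png

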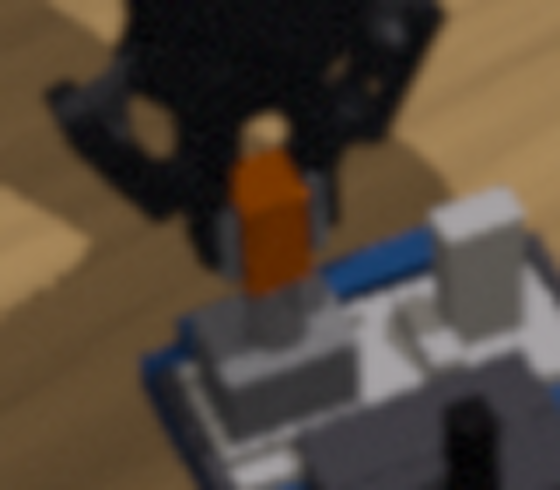

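The axle is upright with its foot in the bore, and the contact forces are near zero. Now I slide it down in stages.

Call:
apply_moves:
  increments:
    - [[0,0.003,0.03,0,0,0,-1],[0,0.003,0.06,0,0,0,-1],[0,0.003,0.09,0,0,0,-1],[0,0.003,0.12,0,0,0,-1],[0,0.003,0.12,0,0,0,-1]]

```text
clock: 12.75
position: [544.8, -101.9, 167.7]
ee_rot: [0.072, 0.997, 0.0, -0.0]
contact_force: [0.6, 0.1, -1.7]
gripper_width: 23.3
```

```bash
python3 - <<'E'
from h import *
axplan(36,0)
E
```

```text
t 12.75 pos [ 544.8 -101.9  167.7] shift [-0.002  0.006  0.192] turn [ 0.002 -0.001 -0.005] F [ 0.6  0.1 -1.7] w 23.3
foot rel M clamp x,y,z [ -0.3  -0.5 -16.8] tilt 0.1
```

Call:
apply_moves:
  increments:
    - [[0,0,0.05,0,0,0,-1],[0,0,0.1,0,0,0,-1],[0,0,0.14,0,0,0,-1],[0,0,0.16,0,0,0,-1],[0,0,0.17,0,0,0,-1]]

```text
clock: 13.25
position: [544.8, -101.7, 150.9]
ee_rot: [0.072, 0.997, 0.0, -0.0]
contact_force: [0.4, 0.9, -0.6]
gripper_width: 23.3
```

Call:
apply_moves:
  increments:
    - [[0,0,0.01,0,0,0,-1],[0,0,0.02,0,0,0,-1],[0,0,0.025,0,0,0,-1],[0,0,0.025,0,0,0,-1]]

```text
clock: 13.65
position: [544.8, -101.7, 148.7]
ee_rot: [0.072, 0.997, 0.0, -0.0]
contact_force: [1.1, 0.1, -2.0]
gripper_width: 23.4
```

Call:
apply_moves:
  increments:
    - [[0,0,0.01,0,0,0,-1],[0,0,0.015,0,0,0,-1],[0,0,0.015,0,0,0,-1]]

```text
clock: 13.95
position: [544.8, -101.7, 148.5]
ee_rot: [0.072, 0.997, 0.0, 0.0]
contact_force: [-1.7, 0.6, 5.9]
gripper_width: 23.5
```

Call:
apply_moves:
  increments:
    - [[0,0,0.01,0,0,0,-1],[0,0,0.01,0,0,0,-1]]

```text
clock: 14.15
position: [544.9, -101.7, 148.4]
ee_rot: [0.071, 0.997, 0.0, 0.0]
contact_force: [-3.1, 0.9, 11.3]
gripper_width: 23.0
```

```bash
python3 - <<'E'
from h import *
sc=arm.get_image("scene"); save(sc,"sc9",(210,180,290,250),7)
sd=arm.get_image("side"); save(sd,"sd9",(280,140,350,220),7)
p=arm.get_image("wrist"); save(p,"w9",(200,130,370,350),3.2)
E
```

```text
(no output)
```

View pics/sc9.png

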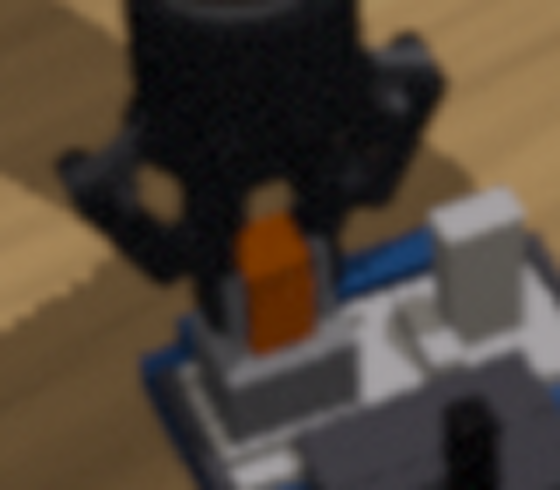

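View pics/sd9.png

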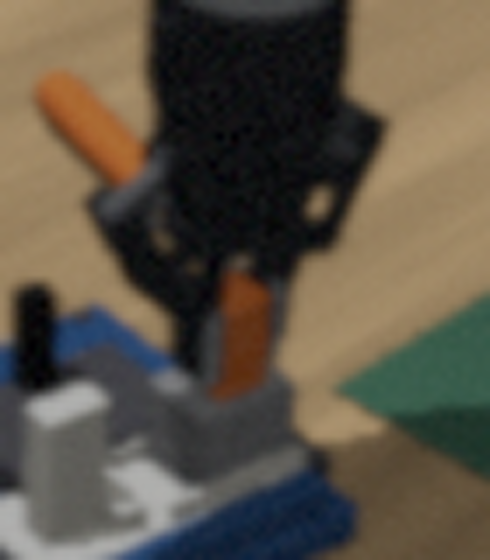

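View pics/w9.png

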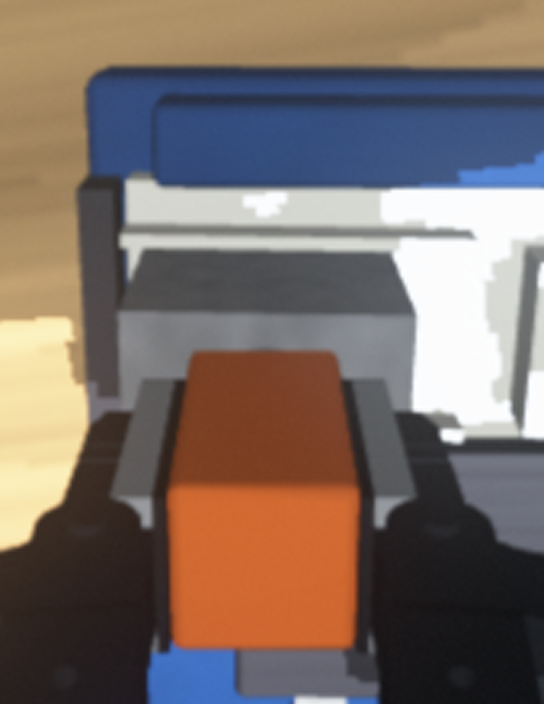

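Call:
apply_moves:
  increments:
    - [[0,0,-0.01,0,0,0,-0.2],[0,0,-0.01,0,0,0,-0.2],[0,0,-0.01,0,0,0,-0.2],[0,0,-0.01,0,0,0,-0.2],[0,0,-0.2,0,0,0,-0.2],[0,0,-0.5,0,0,0,-0.2],[0,0,-0.9,0,0,0,-0.2],[0,0,-0.9,0,0,0,-0.2]]

```text
clock: 15.1
position: [547.6, -102.0, 241.8]
ee_rot: [0.071, 0.997, 0.0, 0.006]
contact_force: [1.6, -0.4, 0.6]
gripper_width: 34.1
```

```bash
python3 - <<'E'
from h import *
import pickle
plan((625.7,-75.2,220),down(81.9))
p=arm.get_image("wrist"); save(p,"w10",s=1.4); pickle.dump(p,open("w10.pkl","wb"))
E
```

```text
t 15.1 pos [ 547.6 -102.   241.8] shift [-0.732  0.376  0.227] turn [ 0.003  0.022 -0.003] F [ 1.6 -0.4  0.6] w 34.1
```

View pics/w10.png

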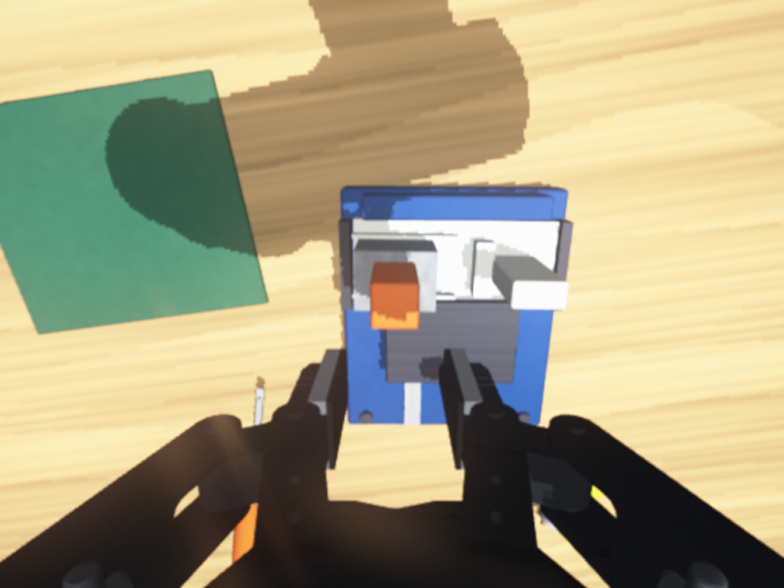

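Call:
apply_moves:
  increments:
    - [[-0.4,0.2,0.1,0,0.02,0,-0.1],[-0.73,0.376,0.25,0,0.02,0,-0.1],[-0.73,0.376,0.4,0,0.02,0,-0.1],[-0.73,0.376,0.4,0,0.02,0,-0.1],[-0.73,0.376,0.4,0,0.02,0,-0.1]]

```text
clock: 15.65
position: [621.7, -75.2, 195.1]
ee_rot: [0.072, 0.997, 0.0, -0.007]
contact_force: [-0.7, 0.0, -0.1]
gripper_width: 38.3
```

```bash
python3 - <<'E'
from h import *
import pickle
plan((625.7,-75.2,124),down(81.9))
p=arm.get_image("wrist"); save(p,"w11",s=1.4); pickle.dump(p,open("w11.pkl","wb"))
E
```

```text
t 15.65 pos [621.7 -75.2 195.1] shift [-0.049  0.006  0.711] turn [-0.    -0.026 -0.005] F [-0.7  0.  -0.1] w 38.3
```

View pics/w11.png

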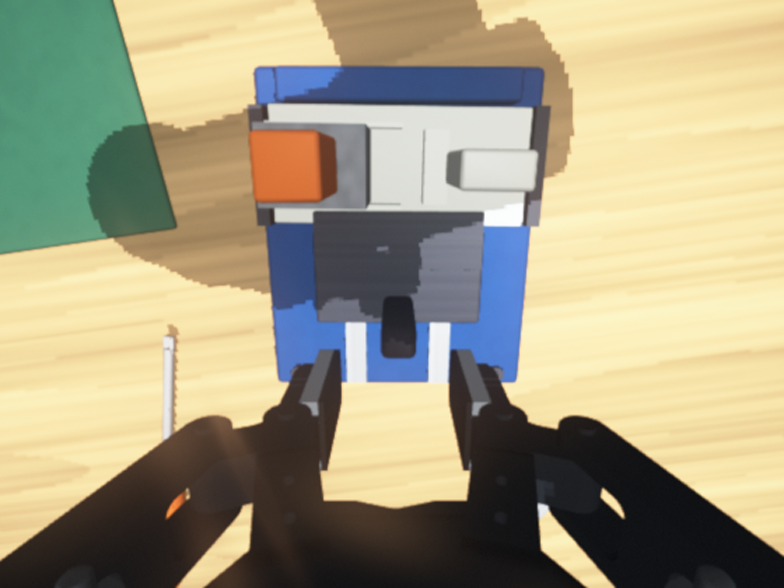

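Call:
apply_moves:
  increments:
    - [[-0.03,0,0.25,0,-0.024,0,-0.1],[-0.045,0,0.5,0,-0.024,0,-0.1],[-0.045,0,0.71,0,-0.024,0,-0.1],[-0.045,0,0.71,0,-0.024,0,-0.1],[-0.045,0,0.71,0,-0.024,0,-1],[-0.045,0,0.71,0,-0.024,0,-1],[-0.045,0,0.71,0,-0.024,0,-1],[-0.045,0,0.71,0,-0.024,0,-1]]

```text
clock: 16.5
position: [627.2, -74.7, 127.3]
ee_rot: [0.072, 0.997, 0.001, 0.003]
contact_force: [0.4, 5.1, 3.1]
gripper_width: 15.0
```

```bash
python3 - <<'E'
from h import *
plan((625.7+38*.99,-75.2-38*.141,124),down(81.9))
E
```

```text
t 16.5 pos [627.2 -74.7 127.3] shift [-0.365 -0.007  0.035] turn [ 0.004  0.011 -0.004] F [0.4 5.1 3.1] w 15.0
```

Call:
apply_moves:
  increments:
    - [[-0.06,0,0,0,0,0,-1],[-0.12,0,0,0,0,0,-1],[-0.18,0,0,0,0,0,-1],[-0.24,0,0,0,0,0,-1],[-0.3,0,0,0,0,0,-1],[-0.35,0,0,0,0,0,-1],[-0.38,0,0,0,0,0,-1],[-0.38,0,0,0,0,0,-1],[-0.38,0,0,0,0,0,-1]]

```text
clock: 17.4
position: [664.7, -80.2, 127.3]
ee_rot: [0.071, 0.997, 0.001, 0.003]
contact_force: [-1.6, 5.4, 6.1]
gripper_width: 14.9
```

Call:
apply_moves:
  increments:
    - [[0,0,0,0,0,0,0],[0,0,0,0,0,0,0],[0,0,0,0,0,0,0],[0,0,-0.2,0,0,0,0],[0,0,-0.6,0,0,0,0],[0,0,-1,0,0,0,0],[0,0,-1,0,0,0,0]]

```text
clock: 18.1
position: [666.4, -81.6, 232.6]
ee_rot: [0.071, 0.997, 0.0, 0.007]
contact_force: [-0.5, 0.0, 1.2]
gripper_width: 42.6
```

```bash
python3 - <<'E'
from h import *
plan((557.5,-26.9,230),down(-8.1))
plan((557.5,-26.9,230),down(171.9))
print(np.round(arm.read_state()["joints"],2))
p=arm.get_image("wrist"); save(p,"w12",s=1.4)
E
```

```text
t 18.1 pos [666.4 -81.6 232.6] shift [1.156 0.387 0.009] turn [0.025 0.021 3.138] F [-0.5  0.   1.2] w 42.6
t 18.1 pos [666.4 -81.6 232.6] shift [1.156 0.387 0.009] turn [-0.021  0.025 -3.145] F [-0.5  0.   1.2] w 42.6
[ 0.12  0.51  0.02  0.   -1.07 -1.83]
```

View pics/w12.png

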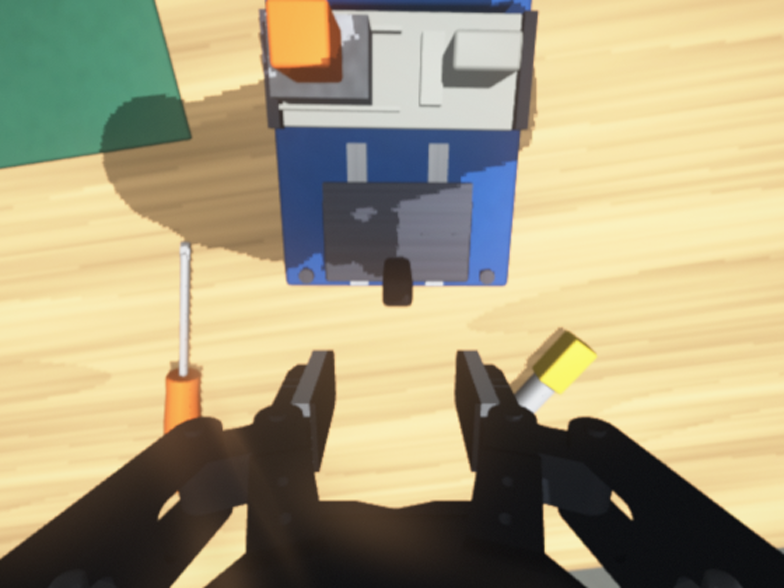

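Call:
apply_moves:
  increments:
    - [[0.3,0.1,0,0,0,-0.28,0.1],[0.6,0.2,0,0,0,-0.56,0.1],[0.9,0.3,0,0,0,-0.84,0.1],[1,0.35,0,0,0,-1,0.1]]

```text
clock: 18.55
position: [566.3, -31.7, 223.8]
ee_rot: [-0.179, 0.984, 0.0, -0.001]
contact_force: [0.6, 0.2, 0.7]
gripper_width: 46.9
```

Call:
apply_moves:
  increments:
    - [[0,0,0,0,0,-0.28,0.1],[0,0,0,0,0,-0.56,0.1],[0,0,0,0,0,-0.84,0.1],[0,0,0,0,0,-1,0.1]]

```text
clock: 18.95
position: [568.8, -32.3, 223.7]
ee_rot: [-0.417, 0.909, 0.0, -0.001]
contact_force: [-0.3, 1.1, 0.6]
gripper_width: 46.8
```

Call:
apply_moves:
  increments:
    - [[0,0,0,0,0,-0.28,0.1],[0,0,0,0,0,-0.56,0.1],[0,0,0,0,0,-0.84,0.1],[0,0,0,0,0,-1,0.1],[0,0,0,0,0,-1,0.1]]

```text
clock: 19.45
position: [568.9, -32.4, 223.8]
ee_rot: [-0.627, 0.779, 0.0, -0.0]
contact_force: [-0.1, 0.1, -1.6]
gripper_width: 47.1
```

```bash
python3 - <<'E'
from h import *
plan((557.5,-26.9,220),down(171.9))
E
```

```text
t 19.45 pos [568.9 -32.4 223.8] shift [-0.029  0.123  0.038] turn [ 0.002 -0.    -0.148] F [-0.1  0.1 -1.6] w 47.1
```

Call:
apply_moves:
  increments:
    - [[-0.029,0.123,0.2,0,0,-0.148,0.1],[-0.029,0.123,0.35,0,0,-0.148,0.1],[-0.029,0.123,0.35,0,0,-0.148,0.1],[-0.029,0.123,0.35,0,0,-0.148,0.1]]

```text
clock: 19.85
position: [558.3, -26.7, 189.9]
ee_rot: [-0.655, 0.755, -0.0, 0.0]
contact_force: [0.6, -0.5, -0.1]
gripper_width: 47.0
```

```bash
python3 - <<'E'
from h import *
import pickle
plan((557.5,-26.9,130),down(171.9))
p=arm.get_image("wrist"); save(p,"w13",s=1.4); pickle.dump(p,open("w13.pkl","wb"))
plan((557.5,-26.9,130),down(171.9))
E
```

```text
t 19.85 pos [558.3 -26.7 189.9] shift [0.003 0.008 0.599] turn [-0.002  0.    -0.001] F [ 0.6 -0.5 -0.1] w 47.0
t 19.9 pos [558.8 -26.6 190.5] shift [0.005 0.014 0.605] turn [-0.005  0.001 -0.   ] F [ 0.1  0.2 -0.9] w 46.6
```

View pics/w13.png

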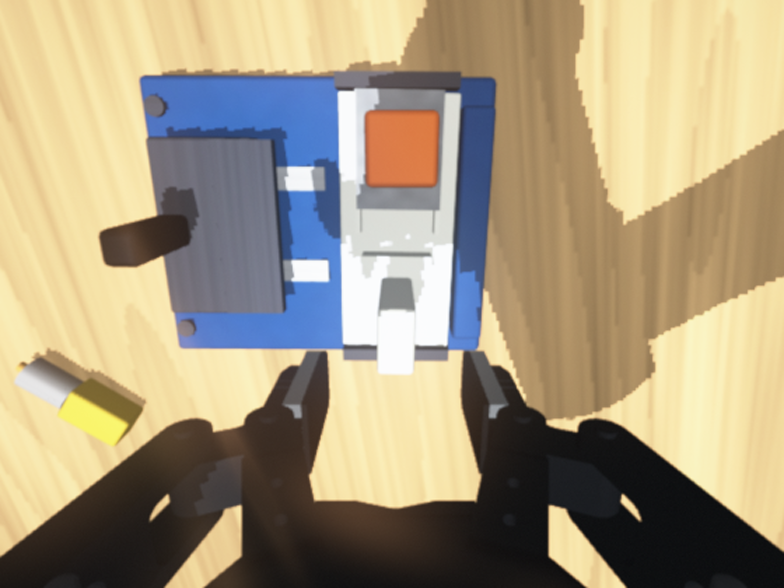

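Call:
apply_moves:
  increments:
    - [[0.004,0.01,0.25,0,0,0,0.1],[0.004,0.01,0.5,0,0,0,0.1],[0.004,0.01,0.6,0,0,0,0.1],[0.004,0.01,0.6,0,0,0,0.1],[0.004,0.01,0.6,0,0,0,-1],[0.004,0.01,0.6,0,0,0,-1],[0.004,0.01,0.6,0,0,0,-1],[0.004,0.01,0.6,0,0,0,-1],[0.004,0.01,0.6,0,0,0,-1]]

```text
clock: 20.8
position: [558.2, -26.6, 131.7]
ee_rot: [-0.656, 0.755, -0.001, 0.002]
contact_force: [-1.1, 1.2, 6.8]
gripper_width: 15.0
```

```bash
python3 - <<'E'
from h import *
plan((557.5,-26.9,130),down(171.9))
p=arm.get_image("wrist"); save(p,"w14",s=1.4)
E
```

```text
t 20.8 pos [558.2 -26.6 131.7] shift [0.004 0.007 0.017] turn [-0.009  0.003  0.003] F [-1.1  1.2  6.8] w 15.0
```

View pics/w14.png

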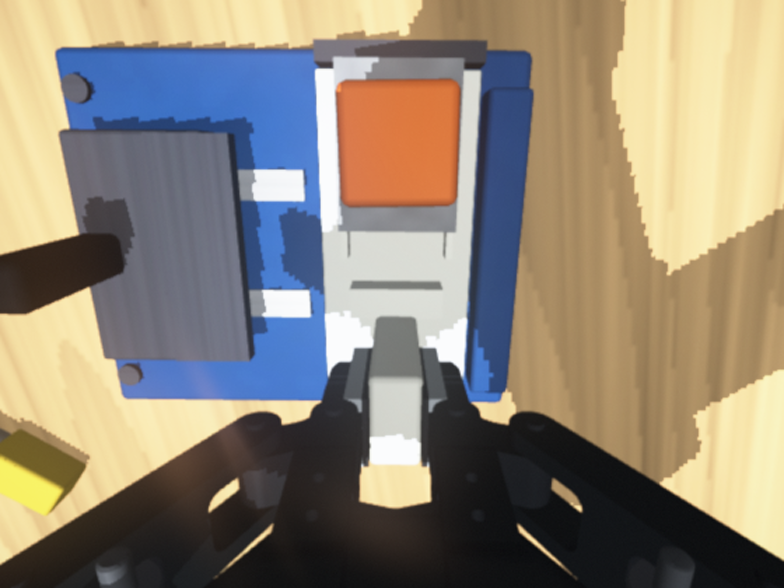

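Fin gripped and the jaw is open. Lifting straight up.

Call:
apply_moves:
  increments:
    - [[0,0,-0.05,0,0,0,-1],[0,0,-0.12,0,0,0,-1],[0,0,-0.2,0,0,0,-1],[0,0,-0.35,0,0,0,-1],[0,0,-0.5,0,0,0,-1],[0,0,-0.65,0,0,0,-1],[0,0,-0.8,0,0,0,-1],[0,0,-0.8,0,0,0,-1]]

```text
clock: 21.65
position: [557.9, -26.7, 212.4]
ee_rot: [-0.656, 0.755, -0.001, 0.003]
contact_force: [1.0, 0.3, -2.6]
gripper_width: 15.1
```

```bash
python3 - <<'E'
from h import *
s=arm.read_state(); print(s["contact_force"],s["wrist_torque"],np.round(s["joints"],2))
plan((488,-251,210),down(180))
sc=arm.get_image("scene"); save(sc,"sc15",(180,130,340,290),4.5)
sd=arm.get_image("side"); save(sd,"sd15",(240,80,400,240),4.5)
plan((488,-251,210),down(180))
E
```

```text
[ 1.04319266  0.31169285 -2.58006874] [ 0.18808898 -0.11837329  0.04035041] [ 0.24  0.35 -0.29  0.   -0.92 -0.38]
t 21.65 pos [557.9 -26.7 212.4] shift [2.319 0.378 0.017] turn [-0.012  0.003 -0.281] F [ 1.   0.3 -2.6] w 15.1
t 21.75 pos [556.7 -26.8 209.9] shift [ 2.317  0.364 -0.004] turn [-0.002  0.002 -0.283] F [-0.  -0.5 -3.6] w 15.0
```

View pics/sc15.png

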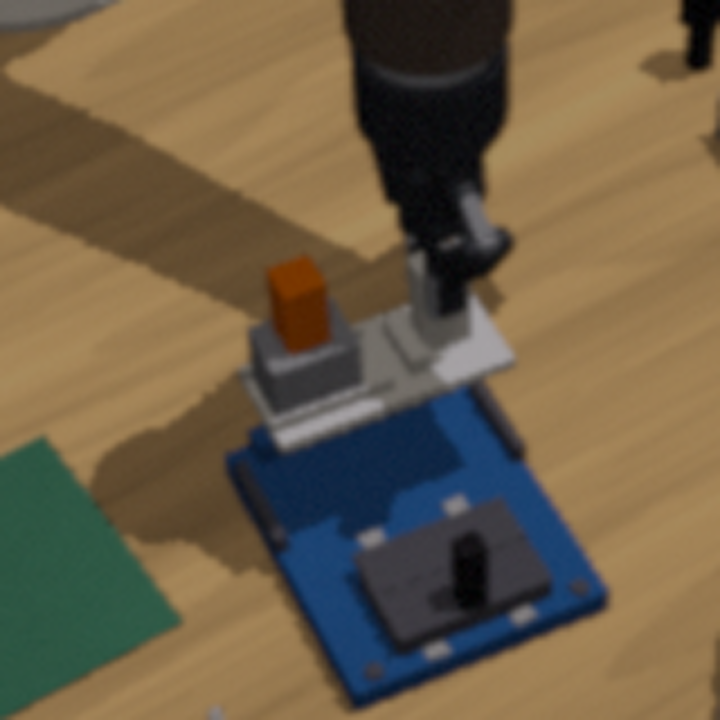

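View pics/sd15.png

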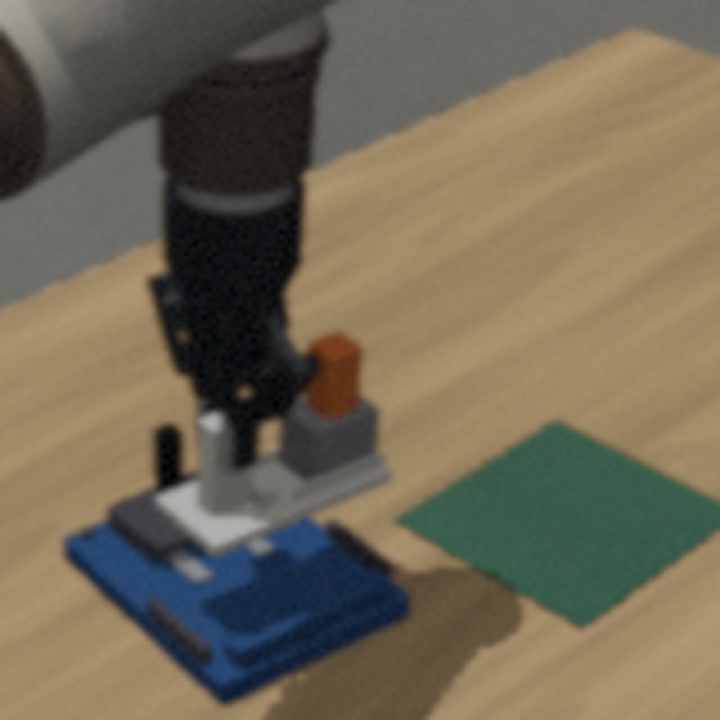

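Call:
apply_moves:
  increments:
    - [[0.3,0.04,0,0,0,-0.1,-1],[0.65,0.1,0,0,0,-0.2,-1],[1,0.16,0,0,0,-0.28,-1]]

```text
clock: 22.05
position: [526.1, -124.2, 208.5]
ee_rot: [0.708, -0.706, -0.001, 0.0]
contact_force: [1.0, 0.0, -1.7]
gripper_width: 14.8
```

Call:
apply_moves:
  increments:
    - [[0.35,0,0,0,0,0,-1],[0.7,0,0,0,0,0,-1],[0.95,0,0,0,0,0,-1],[1,0,0,0,0,0,-1],[1,0,0,0,0,0,-1]]

```text
clock: 22.55
position: [526.4, -224.1, 208.5]
ee_rot: [-0.706, 0.708, 0.001, 0.0]
contact_force: [-0.2, 1.5, -2.7]
gripper_width: 15.2
```

```bash
python3 - <<'E'
from h import *
import pickle
plan((489,-250,210),down(180))
p=arm.get_image("wrist"); save(p,"w16",s=1.4); pickle.dump(p,open("w16.pkl","wb"))
sc=arm.get_image("scene"); save(sc,"sc16",(110,150,270,320),4.5); pickle.dump(sc,open("sc16.pkl","wb"))
E
```

```text
t 22.55 pos [ 526.4 -224.1  208.5] shift [ 0.26   0.373 -0.015] turn [ 0.002  0.003 -0.006] F [-0.2  1.5 -2.7] w 15.2
```

View pics/w16.png

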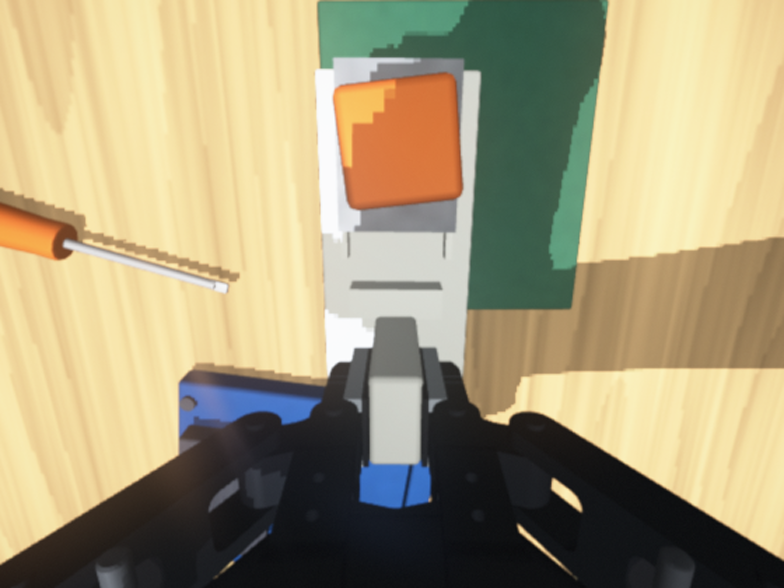

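View pics/sc16.png

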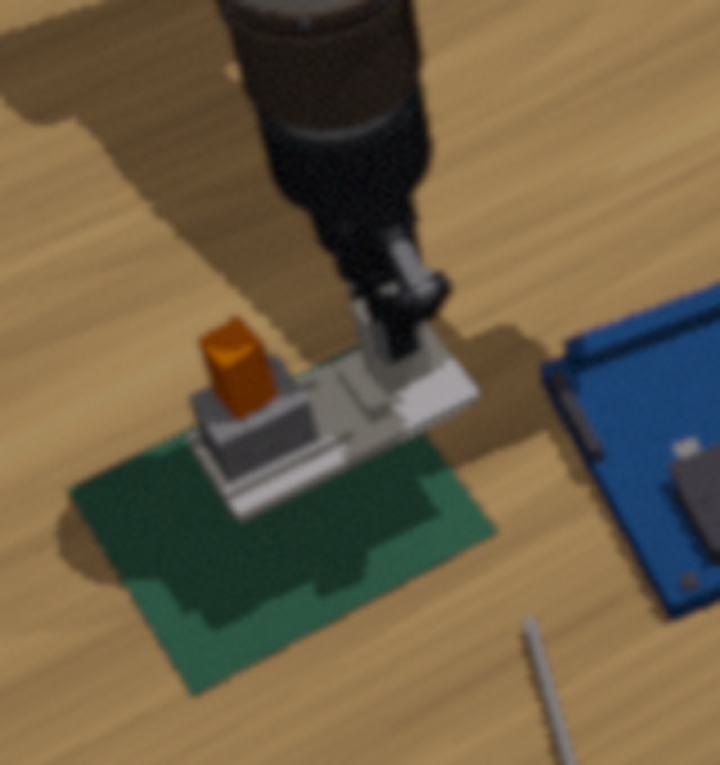

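```bash
python3 - <<'E'
from h import *
import pickle
p=pickle.load(open("w16.pkl","rb"))
for u in [(572,309),(607,5),(320,5),(468,309)]: print(u,atz(p,((u[0]+.5)/1.4-.5,(u[1]+.5)/1.4-.5),4)[:2])
p=pickle.load(open("sc16.pkl","rb"))
for u in [(70,490),(197,694),(497,530)]: print(u,atz(p,(110+(u[0]+.5)/4.5-.5,150+(u[1]+.5)/4.5-.5),4)[:2])
plan((489,-250,120),down(180))
E
```

```text
(572, 309) [ 409.02685521 -200.52449436]
(607, 5) [ 410.00679385 -376.26169069]
(320, 5) [ 566.34574927 -376.79049048]
(468, 309) [ 477.87365958 -200.82796454]
(70, 490) [ 413.19494307 -377.60414692]
(197, 694) [ 569.65607961 -376.64927528]
(497, 530) [ 568.32930803 -201.18918835]
t 22.65 pos [ 526.8 -222.9  209.1] shift [0.272 0.378 0.891] turn [ 0.     0.002 -0.001] F [-0.1  0.2 -2.8] w 15.4
```

Call:
apply_moves:
  increments:
    - [[0.15,0.2,0.1,0,0,0,-1],[0.29,0.378,0.3,0,0,0,-1],[0.29,0.378,0.5,0,0,0,-1],[0.29,0.378,0.7,0,0,0,-1],[0.29,0.378,0.82,0,0,0,-1],[0.29,0.378,0.86,0,0,0,-1],[0.29,0.378,0.86,0,0,0,-1],[0.29,0.378,0.86,0,0,0,-1]]

```text
clock: 23.45
position: [490.4, -252.3, 124.7]
ee_rot: [0.707, -0.707, 0.001, -0.001]
contact_force: [0.4, -0.6, -3.0]
gripper_width: 15.1
```

```bash
python3 - <<'E'
from h import *
plan((489,-252,115.7),down(180))
sc=arm.get_image("scene"); save(sc,"sc17",(110,150,270,320),4.5)
sd=arm.get_image("side"); save(sd,"sd17",(290,100,430,230),5)
plan((489,-252,115.7),down(180))
E
```

```text
t 23.45 pos [ 490.4 -252.3  124.7] shift [-0.003  0.014  0.09 ] turn [-0.007 -0.     0.   ] F [ 0.4 -0.6 -3. ] w 15.1
t 23.55 pos [ 490.3 -252.5  124.8] shift [-0.005  0.013  0.091] turn [-0.007  0.    -0.   ] F [-0.5 -0.8 -2.8] w 15.2
```

View pics/sc17.png

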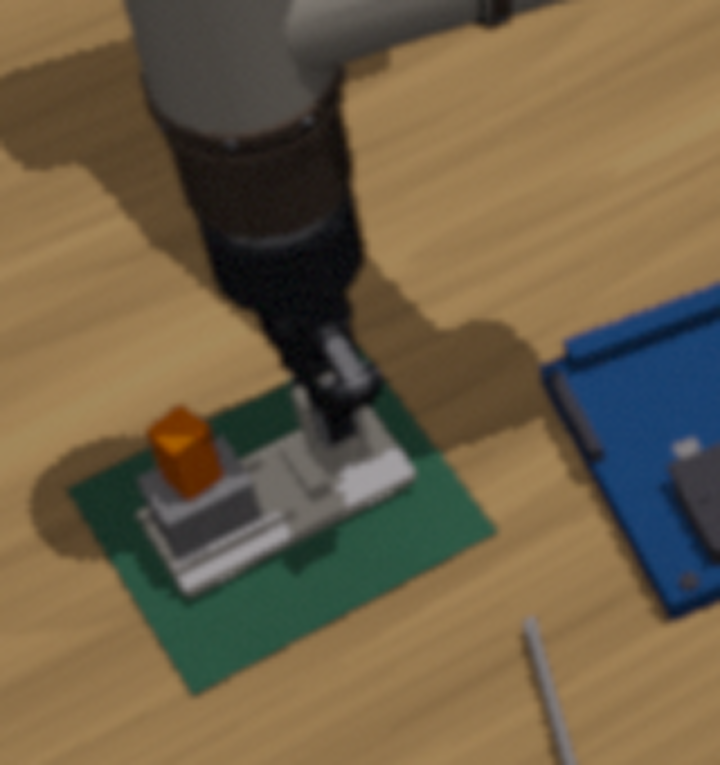

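View pics/sd17.png

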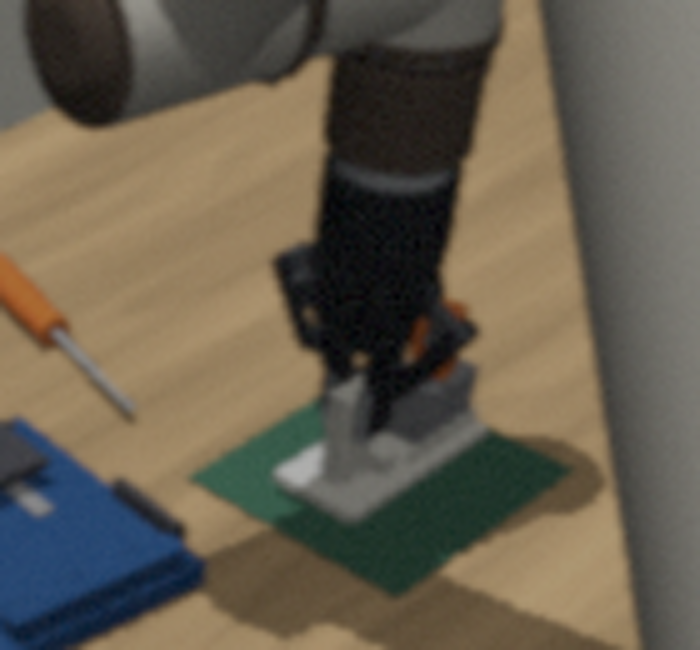

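Call:
apply_moves:
  increments:
    - [[0,0,0.015,0,0,0,-1],[0,0,0.03,0,0,0,-1],[0,0,0.045,0,0,0,-1],[0,0,0.06,0,0,0,-1],[0,0,0.068,0,0,0,-1],[0,0,0.074,0,0,0,-1],[0,0,0.074,0,0,0,-1]]

```text
clock: 24.25
position: [489.6, -252.5, 116.3]
ee_rot: [-0.707, 0.707, -0.0, 0.001]
contact_force: [1.3, 0.1, -3.0]
gripper_width: 15.0
```

Call:
apply_moves:
  increments:
    - [[0,0,0.005,0,0,0,-1],[0,0,0.01,0,0,0,-1],[0,0,0.01,0,0,0,-1]]

```text
clock: 24.55
position: [489.7, -252.5, 115.7]
ee_rot: [-0.707, 0.707, -0.001, 0.001]
contact_force: [-0.7, 0.6, -2.0]
gripper_width: 15.4
```

Call:
apply_moves:
  increments:
    - [[0,0,0.005,0,0,0,-1],[0,0,0.01,0,0,0,-1],[0,0,0.01,0,0,0,-1]]

```text
clock: 24.85
position: [489.7, -252.5, 115.7]
ee_rot: [-0.707, 0.707, -0.001, 0.001]
contact_force: [-2.5, 2.4, 6.5]
gripper_width: 15.2
```

Call:
apply_moves:
  increments:
    - [[0,0,0.005,0,0,0,-1],[0,0,0.008,0,0,0,-1],[0,0,0.008,0,0,0,-1]]

```text
clock: 25.15
position: [489.7, -252.5, 115.6]
ee_rot: [-0.707, 0.707, -0.001, 0.001]
contact_force: [-3.9, 3.9, 10.1]
gripper_width: 15.1
```

Call:
apply_moves:
  increments:
    - [[0,0,-0.013,0,0,0,-1],[0,0,-0.013,0,0,0,-0.3],[0,0,-0.013,0,0,0,0],[0,0,-0.013,0,0,0,0],[0,0,-0.013,0,0,0,0],[0,0,-0.2,0,0,0,0],[0,0,-0.5,0,0,0,0],[0,0,-0.9,0,0,0,0],[0,0,-1,0,0,0,0],[0,0,-1,0,0,0,0]]

```text
clock: 26.15
position: [490.3, -252.8, 215.6]
ee_rot: [-0.707, 0.707, -0.002, 0.002]
contact_force: [0.1, 0.1, -0.5]
gripper_width: 43.0
```

```bash
python3 - <<'E'
from h import *
import pickle
plan((489,-252,215),down(180))
p=arm.get_image("wrist"); save(p,"w18",s=1.4); pickle.dump(p,open("w18.pkl","wb"))
sc=arm.get_image("scene"); save(sc,"sc18",(110,150,310,320),4)
sd=arm.get_image("side"); save(sd,"sd18",(290,100,430,230),5)
E
```

```text
t 26.15 pos [ 490.3 -252.8  215.6] shift [-0.008  0.013  0.006] turn [-0.013 -0.001 -0.001] F [ 0.1  0.1 -0.5] w 43.0
```

View pics/w18.png

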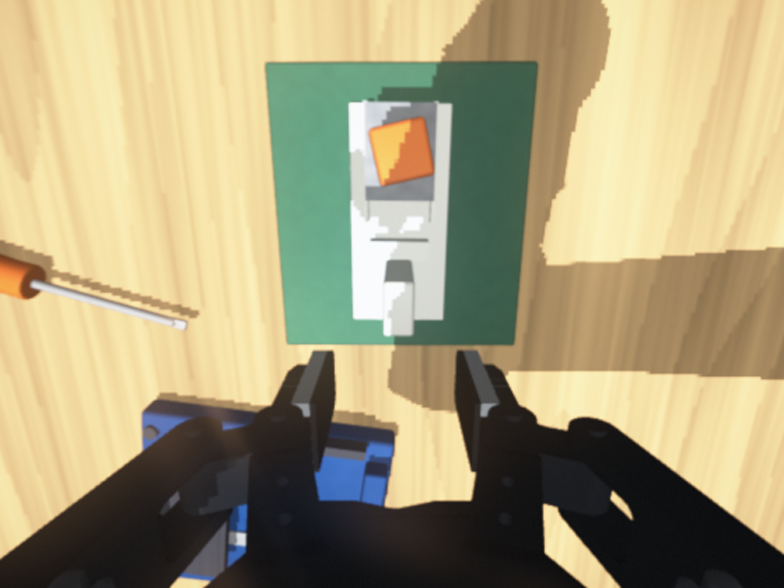

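View pics/sc18.png

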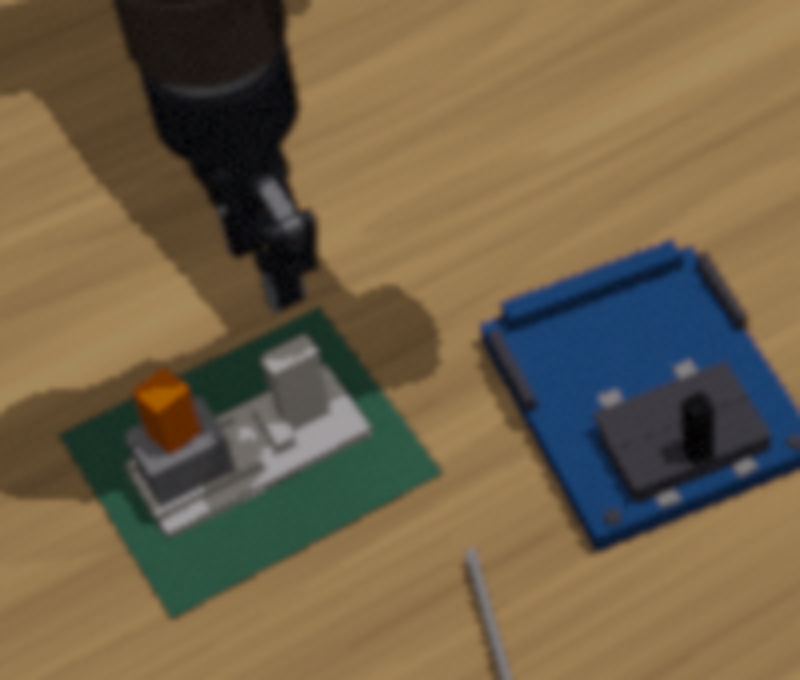

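View pics/sd18.png

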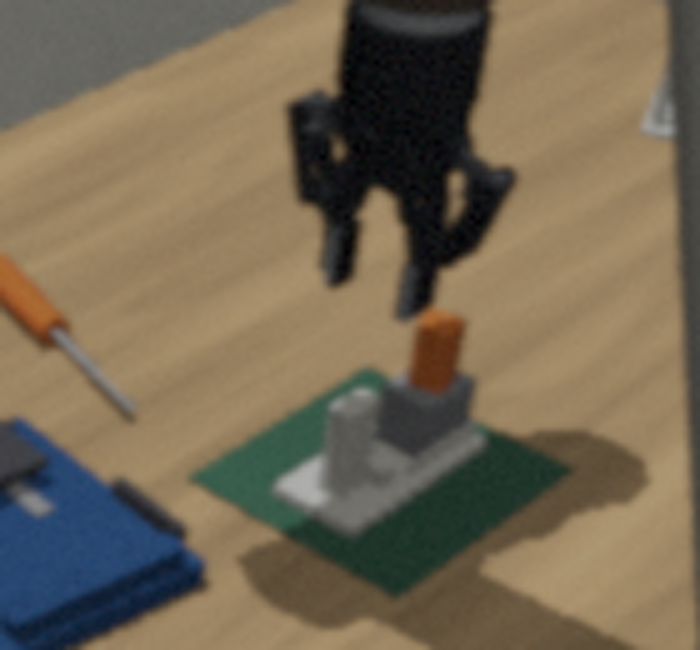

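```bash
python3 -c "
from h import *
print(arm.read_state()['joint_vel'].round(3)); print(arm.job_done())"
```

```text
[-0.001  0.011 -0.003  0.003 -0.001 -0.   ]
the job is handed in; nothing more can be done
None
```

The job is done and handed in at about 26 s; `job_done()` gave no verdict.

- **Axle:** I located the bearing by sight with the wrist camera. The axle was leaned 16°, its lower edge started in the bore, then it was straightened and slid home with almost no side force. It seated at the expected height, TCP 148.5 mm, with an 11 N push.
- **Clamp:** I pulled the jaw about 38 mm of its 40 mm travel by its post. The later pictures show it still open.
- **Bracket:** I gripped it by the fin, lifted it out level, and set it down with at most about 10 N of contact.

**Last checks:** The three final pictures show the bracket upright and wholly on the mat, with a margin on every side. The axle head still sits on the bearing, the gripper is clear, and the screwdriver has not been touched. I did not touch the gearmotor, wheel or look-alikes, but most of them are outside the last views.

**Disagreements:**
- A solvePnP (camera-pose) estimate of the held axle put its foot about 6 mm lower than the arm's own position did. I trusted the arm's position, and the seating height bore that out.
- The axle turned about 10° about its own axis in the bore while being carried, but stayed home.

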